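Swap the box and the timer and unstack the cup

ROBOT

A 6-joint arm with a two-finger parallel gripper is mounted at the origin on a cart in front of the work surface, level with it; the furniture and walls round the work are solid. World frame = base frame: x ahead of the robot, y to its left, z up, the work surface at z = 0. Lengths are in mm, angles in degrees, forces in N, time in s.
With the tool pointing down it reaches from about 300 to 850 mm from the base axis. Payload 4.2 kg.
Tool frame: the origin (TCP) lies between the finger pads; the fingertips stand 22 mm ahead of it and the grasp point (between the pads) lies 3 mm ahead of it (env.finger_overhang is the distance from the TCP to the fingertips, in mm); z points along the fingers, y is the line along which they close (so a half turn about z gives the same grasp; the last joint's range is limited). The gripper opens to 91 mm and grips with 3 to 60 N. Pads are 32 mm wide; open, the fingers measure 118 mm over their backs; the gripper's body (76 mm by 178 mm) begins 60 mm behind the grasp point.
Start: joints at [74.37, 18.312, 89.639, -0, 72.044, -1.146], TCP at [143.818, 556.738, 235.976] pointing down, gripper open.
Joint ranges: [-177.97, 177.97], [-48.28, 115.42], [12.27, 149.76], [-77.06, 257.06], [2.81, 150.46], [-146.56, 146.56]. Speed limits (degrees/s): [147.25, 147.25, 180, 180, 180, 180].

INTERFACE

Orientations are given as [roll, pitch, yaw] about the fixed x, y, z axes, in that order (R = Rz(yaw) Ry(pitch) Rx(roll)).
In Python, from workcell import state, cams, ticket, look_for, outline_of, env gives the robot as it stands.
- The arm moves only by the tool servo_tool, never from a script. Its argument "steps" is a list of rows, each a list of 3 entries, a list of its own where there are three numbers: the closure in counts, from 0 (fully open) to 255 (shut), then the shift along the tool's x, y, z in mm, then the turn, a rotation vector about the tool's x, y, z in rad. A call has exactly 10 rows; each row shifts and turns the commanded pose from where the row before left it, along the tool's axes as they then stand; what a row does not reach is not made up. A row lasts 1/10 s, in which the tool goes at most 50 mm and 8.59 degrees, less where a joint would pass 70% of its speed; a pose out of reach is approached as far as the arm can. A call with a gripper value outside its range is refused whole. The fingers move at their own pace and stop on an object; "squeeze" is the grip in N (left out, the last holds). Time passes only in rows, so rows that do not move let the fingers close, or fill a call up. It gives the time, the measured TCP pose, the force, the opening and the grip force at its end, in the units of the state.
- state(): the state, without advancing time (a new reading comes with each control period).
- cams.grab_frame(name): name is "side" or "top"; returns a dict with "color" (384x512x3 uint8, red, green, blue), "z_map" (384x512 float32, mm along the optical axis (not along the pixel's ray), 0 where there is no reading), "fovy" (degrees; the focal length in pixels is half the picture's height over the tangent of half this angle, whatever the lens; pixels are square), "cx", "cy" (the principal point, pixels), "eye" and "rotation" of the camera in the world. Camera axes: x right, y up, looking along -z (the intrinsics and any distortion apply to the point x, -y, -z); pixel columns grow to the right and rows downward; lengths in mm; the calibration is good to about 2 mm. A picture is of the moment at which its call begins.
- ticket.job_done(): hands the job in; it is judged then, once.
Trained networks look in a picture, given as the dict that the camera call returned (one of the last four; its "shot" number tells which), for a name from the list of things; names that differ only in an ending like _2 or _b are one class to them, and where a whole thing is asked for, a point or a joint stands for the part that bears it (a point fixed in the world has none). Each returns a list of dicts, best first, with "confidence" (0 to 1); they miss things now and then, are a little off and sometimes report something else, mostly with a low value. They report only what shows in the picture. A call takes as long as a camera call. They do not tell look-alikes from the thing itself.
- look_for(picture, thing): "at" ([column, row] in pixels, amid what is visible of it).
- outline_of(picture, thing): "pixels" (384x512 bool, what is visible of it) and "at" ([column, row] in pixels, amid what is visible of it).
The state is a dict: "time_s": time; "qpos": joint angles; "qvel": joint speeds; "effort": joint torques, N m; "ee_pos": TCP position; "ee_rot": TCP orientation; "force": force on the tool from outside, world axes, zero at the start; "torque": the same for the moment, N m; "gripper_width": finger opening in mm; "gripper_force": force on a finger pad.
Only numpy, scipy, OpenCV 4.12 (cv2) and the standard library are available. Lean on these libraries where they do the work, as an engineer would, in place of code of your own. Each camera call takes 0.05 s, during which the arm holds its last target. There are 200 camera calls.

TASK

The grey box and the kitchen timer stand on each other's coasters, and a lidded cup has been stacked on the box with a spacer board in between. Put the cup in the middle of the six-sided coaster, lay the spacer board squarely on the other spacer board where that one lies, and swap the box and the timer, so that the timer ends in the middle of the round coaster and the box in the middle of the square one. Keep everything upright; the empty grey mat may be used to park something on the way, but must be bare at the end.

Things in the scene. Friction and masses are not known exactly. Their poses are not given: they have to be found in the camera images.
- cup: Small tan lidded portion cup, loose, round, lid 56 mm across at the top, tapering towards the foot, 32 mm tall. Starts on top of the stack (cup on spacer board on grey box on round coaster). Origin: centre of its underside, z up.
- stack_board: Plywood spacer board, loose, 42 x 62 x 8 mm, lying flat between the cup and the grey box at the start. Origin: centre of its underside; x along the 42 mm side, y along the 62 mm side, z up. It lies across the box: its 62 mm length overhangs the long sides of the box by about 6 mm each, and the ends of the box show beyond its 42 mm width.
- grey_box: Small plain grey box, loose, 62 x 50 x 30 mm tall; the foot of the stack, on the round coaster at the start. Origin: centre of its underside; x along the 62 mm side, y along the 50 mm side, z up.
- timer: Round white kitchen timer, loose, 62 mm across, with a red upright grip bar on top; on the square coaster at the start. Body up to 26 mm above its underside, bar from 27 to 40 mm; the bar is 44 mm long along the timer's x and 8 mm thick along its y, through the centre, and does not turn. Origin: centre of its underside, z up.
- pile_board: The other plywood spacer board, loose, 42 x 62 x 8 mm, lying alone on the table: the start of the board pile. Origin: centre of its underside; x along the 42 mm side, y along the 62 mm side, z up.
- round_coaster: Round wooden coaster with cork inlay, fixed, 100 mm across, flat, 6 mm thick; the timer's place. Origin: centre of its underside, z up (top at z = 6 mm).
- square_coaster: Square wooden coaster with cork inlay, fixed, 100 x 100 mm, flat, 6 mm thick; the grey box's place. Origin: centre of its underside, x and y along its sides, z up (top at z = 6 mm).
- hex_coaster: Six-sided wooden coaster with cork inlay, fixed, 112 mm across corners, flat, 6 mm thick, empty at the start; the cup's place. Origin: centre of its underside, z up (top at z = 6 mm).
- rest_mat: Thin grey oblong ribbed mat, fixed, 85 x 125 x 3 mm, flat and empty at the start: a free spot for parking one thing. Origin: centre of its underside; x along the 85 mm side, y along the 125 mm side, z up (top at z = 3 mm).
There are look-alikes about, which are no part of the job. What is shaped like the cup but orange or pink is not meant.

How it is judged:
By the outcome, as a careful person would: the job done as asked, in the order asked, and still so for the second after the job is handed in, with the robot touching nothing.
It also fails if it takes over 126 s, if anything falls off the work surface, if the arm or the gripper's body presses on something with over 40 N, if the wrist force passes 120 N, or if a joint passes its speed limit or range.

## Working session

There is one attempt and no reset: what is moved stays moved. The work goes in short steps, Python scripts to look and compute and a tool call to move; the robot and the scene stay as the last step left them, time stands still between calls to the robot, and variables do not carry over. Pictures are saved under pics/ and viewed, at most 14 in all, crops included, and the job is handed in when it is done.

Besides the shell and the picture viewer there is one more tool, called after "Emit:" as name(argument=value, ...), one argument or row to a line, values as JSON. servo_tool: Moves the arm, as the interface text tells. Its arguments: {"type":"object","properties":{"steps":{"type":"array","items":{"type":"array"}},"squeeze":{"type":"number"}},"required":["steps"]}

```bash
ls; mkdir -p pics; cat > h.py <<'E'
import numpy as np, cv2
from workcell import state, cams, ticket, look_for, outline_of, env
def grab(n,save=None):
    p=cams.grab_frame(n)
    if save: cv2.imwrite('pics/'+save,p['color'][:,:,::-1])
    return p
def cloud(p):
    z=p['z_map'];h,w=z.shape
    f=h/2/np.tan(np.radians(p['fovy'])/2)
    c,r=np.meshgrid(np.arange(w),np.arange(h))
    uv=np.stack([c,r],-1).reshape(-1,1,2).astype(float)
    K=np.array([[f,0,p['cx']],[0,f,p['cy']],[0,0,1]])
    d=p.get('distortion',p.get('dist'))
    n=cv2.undistortPoints(uv,K,np.array(d,float) if d is not None else None).reshape(h,w,2)
    X=np.stack([n[...,0]*z,-n[...,1]*z,-z],-1)
    return X@np.array(p['rotation']).T+np.array(p['eye'])
E
python3 - <<'E'
from h import *
for n in('top','side'):
    p=grab(n,n+'0.png')
    print({k:v for k,v in p.items() if k not in('color','z_map')})
    W=cloud(p);ok=p['z_map']>0;print(ok.mean())
    for t in ['cup','stack_board','grey_box','timer','pile_board','round_coaster','square_coaster','hex_coaster','rest_mat']:
        for o in outline_of(p,t)[:3]:
            m=o['pixels']&ok
            print(n,t,round(o['confidence'],2),np.round(o['at']),m.sum(),np.round(np.median(W[m],0)) if m.any() else '')
print(state())
E
```

```text
pics
{'fovy': 52.887507697616954, 'cx': 249.93966382087828, 'cy': 190.96344086027383, 'eye': array([ 297.94491503, -190.6726461 , 1334.47328663]), 'rotation': array([  6.72172344,   1.28501462, -89.13275681]), 'shot': 1}Traceback (most recent call last):
  File "<stdin>", line 5, in <module>
  File "h.py", line 16, in cloud
    return X@np.array(p['rotation']).T+np.array(p['eye'])
           ~~~~~~~~~~~~~~~~~~~~~~~~~~~^~~~~~~~~~~~~~~~~~~
ValueError: operands could not be broadcast together with shapes (384,512) (3,)
```

```bash
sed -i "s/^    return X@.*/    return X@Rm(p['rotation']).T+np.array(p['eye'])/" h.py; cat >> h.py <<'E'
from scipy.spatial.transform import Rotation
def Rm(rpy): return Rotation.from_euler('xyz',rpy,degrees=True).as_matrix()
E
python3 - <<'E'
from h import *
for n in('top','side'):
    p=grab(n,n+'0.png')
    print({k:v for k,v in p.items() if k not in('color','z_map')})
    W=cloud(p);ok=p['z_map']>0;print(ok.mean())
    for t in ['cup','stack_board','grey_box','timer','pile_board','round_coaster','square_coaster','hex_coaster','rest_mat']:
        for o in outline_of(p,t)[:3]:
            m=o['pixels']&ok
            print(n,t,round(o['confidence'],2),np.round(o['at']),m.sum(),np.round(np.median(W[m],0)) if m.any() else '')
print(state())
E
```

```text
{'fovy': 52.887507697616954, 'cx': 249.93966382087828, 'cy': 190.96344086027383, 'eye': array([ 297.94491503, -190.6726461 , 1334.47328663]), 'rotation': array([  6.72172344,   1.28501462, -89.13275681]), 'shot': 2}
0.9960734049479166
top cup 0.7 [377. 212.] 200 [ 386. -586.   31.]
top cup 0.69 [302. 189.] 223 [ 454. -334.   75.]
top cup 0.65 [406. 193.] 215 [ 464. -686.   31.]
top grey_box 0.55 [300. 199.] 39 [ 429. -325.   35.]
top grey_box 0.16 [155. 177.] 172 [493. 181.   7.]
top pile_board 0.54 [156. 178.] 209 [495. 178.   7.]
top round_coaster 0.6 [297. 189.] 322 [ 460. -333.    6.]
top square_coaster 0.79 [114. 194.] 533 [437. 327.   5.]
top hex_coaster 0.92 [210. 180.] 683 [473. -13.   6.]
top rest_mat 0.65 [249. 174.] 893 [ 506. -162.    3.]
top rest_mat 0.55 [153. 179.] 198 [495. 180.   7.]
{'fovy': 45.266147422379845, 'cx': 256.7712800894519, 'cy': 197.28233532060403, 'eye': array([  69.67821772, 1068.83440774,  819.37433057]), 'rotation': array([  59.7079208 ,   -0.68038324, -162.43416599]), 'shot': 3}
0.9730784098307291
side cup 0.73 [276. 205.] 197 [ 394. -197.   29.]
s
[... 346 characters left out ...]
 212.] 493 [ 501. -156.    2.]
{'time_s': 1.05, 'qpos': array([ 7.43722351e+01,  1.83113490e+01,  8.96407607e+01, -1.16372169e-03,
        7.20431251e+01, -1.14442612e+00]), 'qvel': array([-0.03366391, -0.05035082, -0.01089777,  0.14126334,  0.09182192,
       -0.05529327]), 'effort': array([ 4.85821772e-05, -4.12370181e+01, -2.32230252e+01,  7.32095679e-02,
        3.74676555e-02,  3.11524025e-05]), 'ee_pos': array([143.79833219, 556.73294791, 235.96950253]), 'ee_rot': array([1.79995258e+02, 1.20201831e-03, 1.65517020e+02]), 'force': array([-0.31760175, -0.38350532, -0.71484822]), 'torque': array([0.01387944, 0.02207108, 0.0281473 ]), 'gripper_force': 0.0, 'gripper_width': 91.2730972921468}
```

View pics/top0.png

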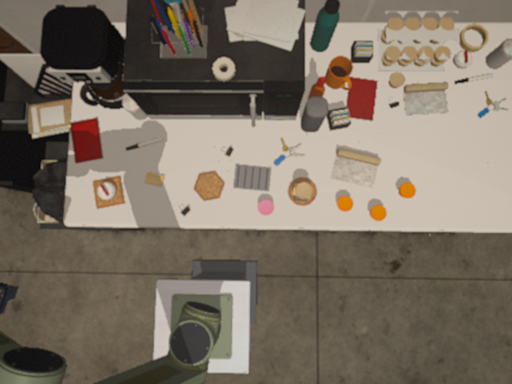

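View pics/side0.png

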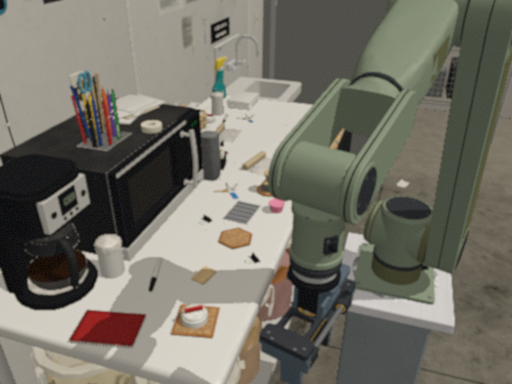

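The top view shows the stack at (302,190), with the tan cup on a board, on the box, on the round coaster. The timer is on the square coaster at (108,191), the pile board at (155,179), the hex coaster at (209,185) and the mat at (252,177). Pink (265,207) and orange (345,203), (378,212) and (407,190) are look-alikes. So are the far tan cups in the tray and at (397,80). The tan cup at (302,190) is the one meant, because it is on the stack. I'll confirm with a crop and measure.

```bash
cat >> h.py <<'E'
def blob(W,ok,c,r,z0,z1,name=''):
    m=ok&(np.hypot(W[...,0]-c[0],W[...,1]-c[1])<r)&(W[...,2]>z0)&(W[...,2]<z1)
    q=W[m]
    if len(q)<5: print(name,'few',len(q)); return None
    rect=cv2.minAreaRect(q[:,:2].astype(np.float32)); cc=cv2.minEnclosingCircle(q[:,:2].astype(np.float32))
    print(name,'n',len(q),'mean',np.round(q.mean(0),1),'rect',np.round(rect[0],1),np.round(rect[1],1),round(rect[2],1),'circ',np.round(cc[0],1),round(cc[1],1))
    return q
E
python3 - <<'E'
from h import *
p=grab('top');W=cloud(p);ok=p['z_map']>0
im=p['color'][:,:,::-1]
a=cv2.resize(im[160:220,85:205],None,fx=6,fy=6,interpolation=cv2.INTER_CUBIC)
b=cv2.resize(im[155:220,225:340],None,fx=6,fy=6,interpolation=cv2.INTER_CUBIC)[:240]
b=cv2.resize(im[170:210,255:375],None,fx=6,fy=6,interpolation=cv2.INTER_CUBIC)
cv2.imwrite('pics/crop1.png',np.vstack([a,b])[:600])
tb=ok&(W[...,2]<2.0)&(W[...,2]>-8)
for y in(-500,-330,-160,0,180,330): 
    m=ok&(np.abs(W[...,1]-y)<90)&(np.abs(W[...,0]-470)<100)&(abs(W[...,2])<2.5);print(y,np.round(np.median(W[m][:,2]),2))
blob(W,ok,(454,-334),50,60,90,'cup')
blob(W,ok,(454,-334),60,39.5,50,'sboard')
blob(W,ok,(454,-334),60,28,39.5,'box')
blob(W,ok,(454,-334),75,3.5,10,'round')
blob(W,ok,(440,345),70,22,29,'timerbody')
blob(W,ok,(440,345),70,32,45,'timerbar')
blob(W,ok,(440,345),90,3.5,10,'square')
blob(W,ok,(493,180),60,4,11,'pile')
blob(W,ok,(473,-10),80,3.5,10,'hex')
blob(W,ok,(506,-162),95,1.7,6,'mat')
p=grab('side');W=cloud(p);ok=p['z_map']>0
print('SIDE')
blob(W,ok,(440,345),70,22,29,'timerbody')
blob(W,ok,(440,345),70,32,45,'timerbar')
blob(W,ok,(440,345),90,3.5,10,'square')
blob(W,ok,(493,180),60,4,11,'pile')
blob(W,ok,(473,-10),80,3.5,10,'hex')
blob(W,ok,(506,-162),95,1.7,6,'mat')
E
```

```text
-500 0.18
-330 -0.05
-160 0.14
0 0.03
180 -0.23
330 -0.26
cup n 223 mean [ 453.1 -334.2   74.8] rect [ 453.  -334.3] [49.9 53.3] 0.3 circ [ 453.4 -334.1] 27.4
sboard n 42 mean [ 453.3 -315.    43.3] rect [ 444.7 -323. ] [70.9 38.8] 42.8 circ [ 453.5 -332.5] 35.5
box n 39 mean [ 438.2 -324.1   34.9] rect [ 449.1 -319.8] [67.7 39.7] 27.1 circ [ 454.3 -330. ] 34.1
round n 317 mean [ 456.8 -337.2    6. ] rect [ 457.6 -333.5] [137.3 141.2] 23.1 circ [ 453.3 -333.8] 74.6
timerbody n 87 mean [448.4 331.6  26.5] rect [450.8 338.1] [59.8 58.8] 1.4 circ [450.7 339.1] 31.3
timerbar n 74 mean [452.8 338.5  36.1] rect [449.4 342. ] [48.2 48. ] 44.2 circ [449.8 339.1] 26.4
square n 439 mean [444.1 337.4   6. ] rect [436.  344.1] [170.2 167.5] 57.9 circ [441.8 343. ] 89.6
pile n 221 mean [494.7 179.2   6.7] rect [488.5 180.6] [106.  104.8] 14.4 circ [492.5 180.2] 57.9
hex n 555 mean [473.2 -11.6   6.1] rect [471.9  -9.5] [146.4 147.9] 87.2 circ [472.8 -11.1] 78.7
mat n 733 mean [ 504.5 -164.9    3.4] rect [ 508.8 -162.2] [185.9 183. ] 60.4 circ [ 506.6 -161.5] 94.7
SIDE
timerbody n 123 mean [441.3 355.3  25.2] rect [448.3 343.8] [57.2 61. ] 83.8 circ [447.1 343.1] 31.6
timerbar n 131 mean [444.9 345.6  37. ] rect [448. 345.] [44.9 47.7] 73.7 circ [447.5 342.8] 25.7
square n 702 mean [435.9 352.3   5.7] rect [449.8 352.8] [156.4 128.8] 87.9 circ [434.  346.7] 86.6
pile n 232 mean [492.3 182.6   7. ] rect [491.4 181.3] [62.4 43.3] 76.1 circ [491.2 181. ] 36.5
hex n 451 mean [469.4 -10.    5.7] rect [470.6 -10.6] [103.1 106.5] 77.8 circ [468.  -14.9] 58.5
mat n 337 mean [ 501.6 -155.8    3. ] rect [ 504.  -161.3] [183.1 163.1] 65.4 circ [ 507.5 -161.4] 93.6
```

View pics/crop1.png

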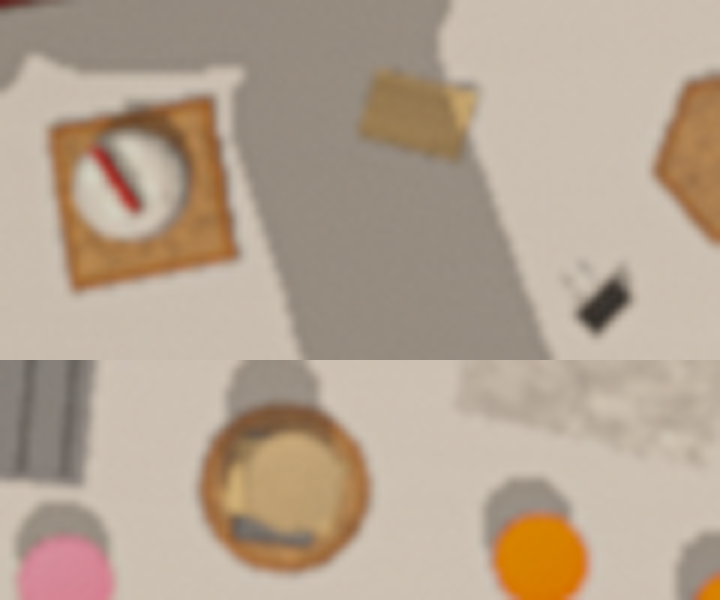

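The crop confirms the tan cup on the plywood board and grey box, on the round coaster (crop pixel (285,485)). The timer has its red bar on the square coaster at (120,180). Next I refine the poses by projecting colour masks onto known planes.

```bash
cat >> h.py <<'E'
def rays(p):
    h,w=p['z_map'].shape;f=h/2/np.tan(np.radians(p['fovy'])/2)
    c,r=np.meshgrid(np.arange(w),np.arange(h))
    d=np.stack([(c-p['cx'])/f,-(r-p['cy'])/f,-np.ones((h,w))],-1)
    return d@Rm(p['rotation']).T
def onplane(p,z):
    d=rays(p);e=np.array(p['eye']);return (e+d*((z-e[2])/d[...,2])[...,None])[...,:2]
def comp(m,seed=None):
    m=cv2.morphologyEx(m.astype(np.uint8),cv2.MORPH_CLOSE,np.ones((3,3)))
    n,l,s,_=cv2.connectedComponentsWithStats(m)
    return l==1+np.argmax(s[1:,4])
def meas(p,name,c,r,z0,z1,zt,prt=True):
    """component of depth band near c, put on plane zt -> hull centroid, minAreaRect"""
    W=cloud(p);m=(p['z_map']>0)&(np.hypot(W[...,0]-c[0],W[...,1]-c[1])<r)&(W[...,2]>z0)&(W[...,2]<z1)
    m=comp(cv2.medianBlur(m.astype(np.uint8),3))
    q=onplane(p,zt)[m].astype(np.float32);h=cv2.convexHull(q);M=cv2.moments(h)
    rc=cv2.minAreaRect(q)
    print(name,len(q),'hullc',np.round([M['m10']/M['m00'],M['m01']/M['m00']],1),'rect',np.round(rc[0],1),np.round(rc[1],1),round(rc[2],1))
    return m,q
def rows(target,yaw,n=10,start=None,syaw=None):
    s=state();P=np.array(s['ee_pos'] if start is None else start,float);y=s['ee_rot'][2] if syaw is None else syaw
    dy=(yaw-y+180)%360-180;d=(np.array(target)-P)/n
    if n>0: print('per row mm',round(float(np.linalg.norm(d)),1),'deg',round(dy/n,2))
    out=[]
    for i in range(n):
        a=np.radians(y+dy*i/n);out.append([[round(float(d[0]*np.cos(a)+d[1]*np.sin(a)),1),round(float(d[0]*np.sin(a)-d[1]*np.cos(a)),1),round(float(-d[2]),1)],[0,0,round(float(-np.radians(dy/n)),4)]])
    print(*['[g,%s,%s]'%tuple(o) for o in out],sep=',')
E
python3 - <<'E'
from h import *
for n in('top','side'):
    print(n);p=grab(n)
    if n=='top':
        meas(p,'cup',(454,-334),50,62,90,76)
        meas(p,'stackall',(454,-334),45,25,90,40)
        meas(p,'round',(454,-334),62,3.5,100,6)
    meas(p,'timer',(449,341),45,20,45,32)
    meas(p,'bar',(449,341),40,33,45,46)
    meas(p,'square',(442,342),73,3.5,60,6)
    meas(p,'pile',(493,180),42,4,11,8)
    meas(p,'hex',(471,-11),63,3.3,10,6)
    meas(p,'mat',(506,-162),82,1.5,6,3)
print('leg1');rows((420,150,200),110,10)
print('leg2');rows((453,-334,150),54,10,(420,150,200),110)
E
```

```text
top
cup 222 hullc [ 453. -334.] rect [ 452.9 -333.9] [49.5 52.4] 0.7
stackall 306 hullc [ 454.2 -332.9] rect [ 453.9 -333. ] [57.7 64.1] 0.7
round 616 hullc [ 457.8 -337.8] rect [ 458.1 -338.4] [94.  96.6] 0.7
timer 253 hullc [449.7 336.6] rect [449.9 336.3] [59.1 58.8] 3.2
bar 30 hullc [451.9 334.8] rect [451.3 334.9] [38.8 10.6] 26.9
square 737 hullc [447.6 339.1] rect [448.4 339. ] [100.3  99.9] 12.1
pile 189 hullc [494.9 179. ] rect [495.1 178.7] [58.4 41.9] 74.2
hex 623 hullc [473.1 -13.5] rect [472.9 -14.3] [ 95.9 102.5] 6.4
mat 738 hullc [ 503.7 -162.5] rect [ 503.8 -161.7] [141.7  93.1] 83.7
side
timer 417 hullc [444.2 348.8] rect [444.  349.8] [62.6 60.6] 75.4
bar 90 hullc [444.4 349. ] rect [444.5 349.7] [42.7 16.9] 36.2
square 1272 hullc [444.2 341.5] rect [444.3 340.4] [ 99.1 104.2] 12.4
pile 236 hullc [491.9 183.4] rect [491.7 183.8] [64.6 42.9] 77.4
hex 507 hullc [470.6  -8.9] rect [470.8  -8. ] [ 95.6 105.9] 8.5
mat 376 hullc [ 500.9 -157.8] rect [ 501.6 -159.8] [120.7  82.9] 84.3
leg1
per row mm 49.3 deg -5.55
[g,[-36.9, -32.5, 3.6],[0, 0, 0.0969]],[g,[-39.9, -28.8, 3.6],[0, 0, 0.0969]],[g,[-42.5, -24.8, 3.6],[0, 0, 0.0969]],[g,[-44.7, -20.5, 3.6],[0, 0, 0.0969]],[g,[-46.4, -16.1, 3.6],[0, 0, 0.0969]],[g,[-47.8, -11.5, 3.6],[0, 0, 0.0969]],[g,[-48.7, -6.9, 3.6],[0, 0, 0.0969]],[g,[-49.1, -2.1, 3.6],[0, 0, 0.0969]],[g,[-49.1, 2.6, 3.6],[0, 0, 0.0969]],[g,[-48.6, 7.4, 3.6],[0, 0, 0.0969]]
leg2
per row mm 48.8 deg -5.6
[g,[-46.6, -13.5, 5.0],[0, 0, 0.0977]],[g,[-47.7, -8.8, 5.0],[0, 0, 0.0977]],[g,[-48.3, -4.1, 5.0],[0, 0, 0.0977]],[g,[-48.5, 0.6, 5.0],[0, 0, 0.0977]],[g,[-48.2, 5.3, 5.0],[0, 0, 0.0977]],[g,[-47.5, 10.0, 5.0],[0, 0, 0.0977]],[g,[-46.3, 14.6, 5.0],[0, 0, 0.0977]],[g,[-44.6, 19.0, 5.0],[0, 0, 0.0977]],[g,[-42.6, 23.3, 5.0],[0, 0, 0.0977]],[g,[-40.1, 27.3, 5.0],[0, 0, 0.0977]]
```

Emit:
servo_tool(
  steps=[
    [0,[-36.9,-32.5,3.6],[0,0,0.097]],
    [0,[-39.9,-28.8,3.6],[0,0,0.097]],
    [0,[-42.5,-24.8,3.6],[0,0,0.097]],
    [0,[-44.7,-20.5,3.6],[0,0,0.097]],
    [0,[-46.4,-16.1,3.6],[0,0,0.097]],
    [0,[-47.8,-11.5,3.6],[0,0,0.097]],
    [0,[-48.7,-6.9,3.6],[0,0,0.097]],
    [0,[-49.1,-2.1,3.6],[0,0,0.097]],
    [0,[-49.1,2.6,3.6],[0,0,0.097]],
    [0,[-48.6,7.4,3.6],[0,0,0.097]],
  ],
  squeeze=10,
)

```text
time_s: 2.25
ee_pos: [420.7, 148.0, 200.2]
ee_rot: [179.9, -0.0, 109.7]
force: [1.0, 1.0, 0.5]
gripper_width: 91.0
gripper_force: 0.0
```

Emit:
servo_tool(
  steps=[
    [0,[-46.6,-13.5,5.0],[0,0,0.0977]],
    [0,[-47.7,-8.8,5.0],[0,0,0.0977]],
    [0,[-48.3,-4.1,5.0],[0,0,0.0977]],
    [0,[-48.5,0.6,5.0],[0,0,0.0977]],
    [0,[-48.2,5.3,5.0],[0,0,0.0977]],
    [0,[-47.5,10.0,5.0],[0,0,0.0977]],
    [0,[-46.3,14.6,5.0],[0,0,0.0977]],
    [0,[-44.6,19.0,5.0],[0,0,0.0977]],
    [0,[-42.6,23.3,5.0],[0,0,0.0977]],
    [0,[-40.1,27.3,5.0],[0,0,0.0977]],
  ],
)

```text
time_s: 3.25
ee_pos: [452.1, -336.4, 149.8]
ee_rot: [180.0, -0.0, 53.7]
force: [-0.2, 0.4, -0.5]
gripper_width: 91.4
gripper_force: 0.0
```

```bash
python3 - <<'E'
from h import *
p=grab('side','side1.png')
im=p['color'][:,:,::-1]
cv2.imwrite('pics/side1c.png',cv2.resize(im[130:260,190:360],None,fx=4.5,fy=4.5,interpolation=cv2.INTER_CUBIC))
s=state();print(s['ee_pos'],s['ee_rot'],s['qpos'])
rows((451.6,-332,74),54,10)
E
```

```text
[ 453.17437064 -343.76018926  149.08765184] [179.65184489   0.24313815  53.39832375] [-38.21234761  21.49456352  98.15710094  -0.26935305  59.99375517
  -1.47742969]
per row mm 7.6 deg 0.06
[g,[0.9, -0.8, 7.5],[0, 0, -0.0011]],[g,[0.9, -0.8, 7.5],[0, 0, -0.0011]],[g,[0.9, -0.8, 7.5],[0, 0, -0.0011]],[g,[0.9, -0.8, 7.5],[0, 0, -0.0011]],[g,[0.9, -0.8, 7.5],[0, 0, -0.0011]],[g,[0.9, -0.8, 7.5],[0, 0, -0.0011]],[g,[0.9, -0.8, 7.5],[0, 0, -0.0011]],[g,[0.9, -0.8, 7.5],[0, 0, -0.0011]],[g,[0.9, -0.8, 7.5],[0, 0, -0.0011]],[g,[0.9, -0.8, 7.5],[0, 0, -0.0011]]
```

View pics/side1c.png

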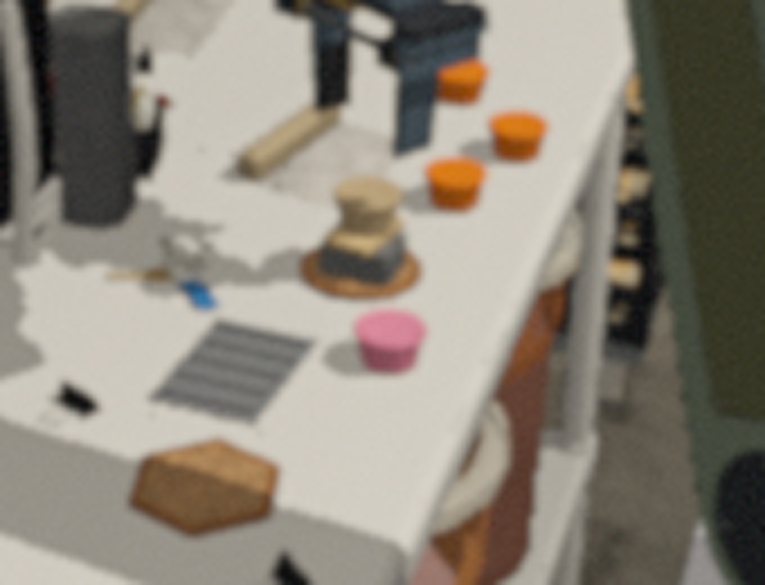

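Emit:
servo_tool(
  steps=[
    [0,[0,0,0],[0,0,0]],
    [0,[0,0,0],[0,0,0]],
    [0,[0,0,5],[0,0,0]],
    [0,[0,0,5],[0,0,0]],
    [0,[0,0,5],[0,0,0]],
    [0,[0,0,5],[0,0,0]],
    [0,[0,0,0],[0,0,0]],
    [0,[0,0,0],[0,0,0]],
    [0,[0,0,0],[0,0,0]],
    [0,[0,0,0],[0,0,0]],
  ],
)

```text
time_s: 4.3
ee_pos: [452.4, -334.3, 130.1]
ee_rot: [180.0, -0.0, 54.0]
force: [0.0, -0.5, -0.4]
gripper_width: 91.4
gripper_force: 0.0
```

```bash
python3 - <<'E'
from h import *
p=grab('side')
meas(p,'cup',(451,-331),45,64,90,76)
meas(p,'round',(454,-334),62,3.2,85,6)
W=cloud(p)
import sys
hsv=cv2.cvtColor(p['color'],cv2.COLOR_RGB2HSV)
s=state();print(s['ee_pos'],s['ee_rot'])
rows((451.6,-332,75),54,8)
E
```

```text
cup 110 hullc [ 448.5 -323.2] rect [ 449.5 -323.6] [65.8 50.6] 81.2
round 485 hullc [ 465.7 -379.4] rect [ 458.9 -388.2] [ 96.1 210.4] 4.7
[ 452.41646684 -334.36274292  130.10183314] [ 1.79975601e+02 -4.36929418e-03  5.39568573e+01]
per row mm 6.9 deg 0.01
[g,[0.2, -0.3, 6.9],[0, 0, -0.0001]],[g,[0.2, -0.3, 6.9],[0, 0, -0.0001]],[g,[0.2, -0.3, 6.9],[0, 0, -0.0001]],[g,[0.2, -0.3, 6.9],[0, 0, -0.0001]],[g,[0.2, -0.3, 6.9],[0, 0, -0.0001]],[g,[0.2, -0.3, 6.9],[0, 0, -0.0001]],[g,[0.2, -0.3, 6.9],[0, 0, -0.0001]],[g,[0.2, -0.3, 6.9],[0, 0, -0.0001]]
```

Emit:
servo_tool(
  steps=[
    [0,[1,-1.5,10],[0,0,0]],
    [0,[1,-1.5,10],[0,0,0]],
    [0,[0,0,10],[0,0,0]],
    [0,[0,0,10],[0,0,0]],
    [0,[0,0,8],[0,0,0]],
    [0,[0,0,5],[0,0,0]],
    [0,[0,0,2],[0,0,0]],
    [0,[0,0,0],[0,0,0]],
    [0,[0,0,0],[0,0,0]],
    [120,[0,0,0],[0,0,0]],
  ],
)

```text
time_s: 5.35
ee_pos: [451.3, -331.0, 75.3]
ee_rot: [179.9, -0.0, 54.0]
force: [-0.1, 0.1, 0.9]
gripper_width: 85.7
gripper_force: 0.0
```

Emit:
servo_tool(
  steps=[
    [180,[0,0,0],[0,0,0]],
    [180,[0,0,0],[0,0,0]],
    [180,[0,0,0],[0,0,0]],
    [180,[0,0,0],[0,0,0]],
    [180,[0,0,0],[0,0,0]],
    [180,[0,0,0],[0,0,0]],
    [180,[0,0,0],[0,0,0]],
    [180,[0,0,0],[0,0,0]],
    [180,[0,0,0],[0,0,0]],
    [180,[0,0,0],[0,0,0]],
  ],
)

```text
time_s: 6.35
ee_pos: [451.2, -330.9, 75.0]
ee_rot: [180.0, -0.0, 54.0]
force: [0.3, -0.3, 1.3]
gripper_width: 53.7
gripper_force: 10.0
```

Emit:
servo_tool(
  steps=[
    [180,[0,0,-3],[0,0,0]],
    [180,[0,0,-6],[0,0,0]],
    [180,[0,0,-10],[0,0,0]],
    [180,[0,0,-12],[0,0,0]],
    [180,[0,0,-15],[0,0,0]],
    [180,[0,0,-15],[0,0,0]],
    [180,[0,0,-12],[0,0,0]],
    [180,[0,0,-7],[0,0,0]],
    [180,[0,0,0],[0,0,0]],
    [180,[0,0,0],[0,0,0]],
  ],
)

```text
time_s: 7.35
ee_pos: [450.8, -330.6, 154.7]
ee_rot: [-180.0, -0.0, 54.0]
force: [-0.1, 1.0, -1.3]
gripper_width: 53.3
gripper_force: 10.0
```

```bash
python3 - <<'E'
from h import *
p=grab('side')
im=p['color'][:,:,::-1]
cv2.imwrite('pics/side2c.png',cv2.resize(im[140:220,220:330],None,fx=7,fy=7,interpolation=cv2.INTER_CUBIC))
s=state();print(s['ee_pos'],s['ee_rot'],s['force'],s['gripper_width'])
rows((471.8,-11.2,110),90,9)
E
```

```text
[ 450.71381016 -330.56494137  154.33834417] [-1.79925443e+02 -7.22832219e-03  5.39613387e+01] [-0.14326341 -0.39114467 -0.56685328] 53.53644025029767
per row mm 35.9 deg 4.0
[g,[30.1, -19.0, 4.9],[0, 0, -0.0699]],[g,[31.3, -16.8, 4.9],[0, 0, -0.0699]],[g,[32.4, -14.6, 4.9],[0, 0, -0.0699]],[g,[33.4, -12.3, 4.9],[0, 0, -0.0699]],[g,[34.1, -9.9, 4.9],[0, 0, -0.0699]],[g,[34.8, -7.5, 4.9],[0, 0, -0.0699]],[g,[35.2, -5.1, 4.9],[0, 0, -0.0699]],[g,[35.5, -2.6, 4.9],[0, 0, -0.0699]],[g,[35.6, -0.1, 4.9],[0, 0, -0.0699]]
```

View pics/side2c.png

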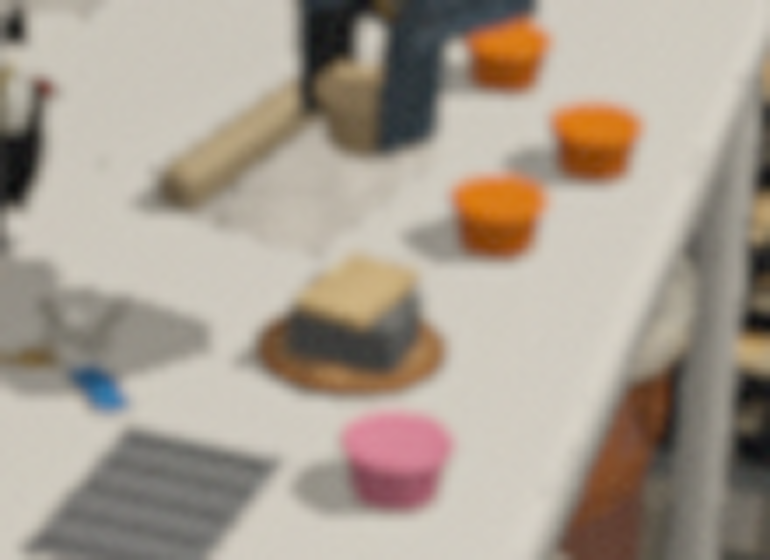

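The cup is held upright. The board and box are still on the round coaster.

Emit:
servo_tool(
  steps=[
    [180,[30.1,-19.0,5],[0,0,-0.07]],
    [180,[31.3,-16.8,5],[0,0,-0.07]],
    [180,[32.4,-14.6,5],[0,0,-0.07]],
    [180,[33.4,-12.3,5],[0,0,-0.07]],
    [180,[34.1,-9.9,5],[0,0,-0.07]],
    [180,[34.8,-7.5,5],[0,0,-0.07]],
    [180,[35.2,-5.1,5],[0,0,-0.07]],
    [180,[35.5,-2.6,5],[0,0,-0.07]],
    [180,[26,0,2],[0,0,-0.07]],
    [180,[10,0,0],[0,0,0]],
  ],
)

```text
time_s: 8.4
ee_pos: [470.9, -9.0, 112.0]
ee_rot: [-179.9, -0.0, 90.2]
force: [-0.1, 0.5, -0.8]
gripper_width: 53.6
gripper_force: 10.0
```

Emit:
servo_tool(
  steps=[
    [180,[0,0,10],[0,0,0]],
    [180,[0,0,10],[0,0,0]],
    [180,[0,0,10],[0,0,0]],
    [180,[0,0,10],[0,0,0]],
    [180,[0,0,5],[0,0,0]],
    [180,[0,0,0],[0,0,0]],
    [180,[0,0,0],[0,0,0]],
    [180,[0,0,0],[0,0,0]],
    [180,[0,0,0],[0,0,0]],
    [180,[0,0,0],[0,0,0]],
  ],
)

```text
time_s: 9.4
ee_pos: [471.8, -11.0, 68.3]
ee_rot: [180.0, -0.0, 90.1]
force: [-1.6, -0.1, 0.0]
gripper_width: 53.4
gripper_force: 10.0
```

```bash
python3 - <<'E'
from h import *
p=grab('side')
im=p['color'][:,:,::-1]
cv2.imwrite('pics/side3c.png',cv2.resize(im[180:280,180:300],None,fx=6,fy=6,interpolation=cv2.INTER_CUBIC))
s=state();print(s['ee_pos'],s['ee_rot'],s['force'],s['gripper_width'])
meas(p,'hex',(471,-11),63,3.3,10,6)
rows((471.8,-11.2,37),90,5)
p=grab('top')
meas(p,'sboard',(453,-331),50,40,50,44)
meas(p,'box+',(453,-331),50,30,50,38)
meas(p,'round',(454,-334),62,3.5,100,6)
print(np.round(p['z_map'][185:192,200:215].mean()))
E
```

```text
[471.78311154 -10.93690232  68.22378045] [ 1.79960139e+02 -3.86546318e-03  9.00631964e+01] [ 0.15932185 -0.53990567  0.25250363] 53.81301943980761
hex 445 hullc [469.8  -5.8] rect [469.1  -2.2] [95.7 85.9] 10.0
per row mm 6.2 deg -0.01
[g,[-0.1, 0.0, 6.2],[0, 0, 0.0002]],[g,[-0.1, 0.0, 6.2],[0, 0, 0.0002]],[g,[-0.1, 0.0, 6.2],[0, 0, 0.0002]],[g,[-0.1, 0.0, 6.2],[0, 0, 0.0002]],[g,[-0.1, 0.0, 6.2],[0, 0, 0.0002]]
sboard 220 hullc [ 454.5 -332.9] rect [ 454.7 -332.4] [60.  42.7] 76.0
box+ 294 hullc [ 453.8 -332.3] rect [ 454.1 -333.2] [57.9 64. ] 0.1
round 629 hullc [ 458.4 -336.8] rect [ 459.8 -336.7] [97.6 93.2] 0.2
1008.0
```

View pics/side3c.png

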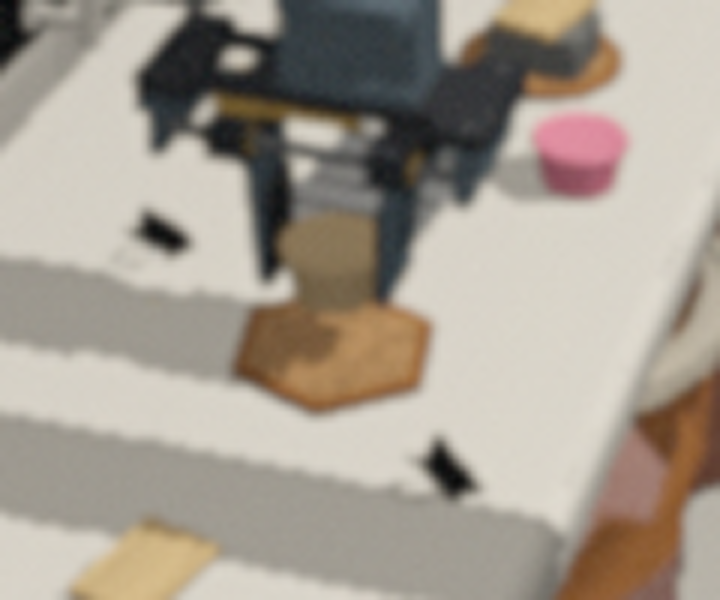

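The side view shows the cup hanging upright above the hex coaster, with the coaster at crop (335,355). I lower it.

Emit:
servo_tool(
  steps=[
    [180,[0,0,8],[0,0,0]],
    [180,[0,0,8],[0,0,0]],
    [180,[0,0,6],[0,0,0]],
    [180,[0,0,4],[0,0,0]],
    [180,[0,0,2],[0,0,0]],
    [180,[0,0,1.5],[0,0,0]],
    [180,[0,0,1],[0,0,0]],
    [180,[0,0,0.5],[0,0,0]],
    [180,[0,0,0],[0,0,0]],
    [180,[0,0,0],[0,0,0]],
  ],
)

```text
time_s: 10.5
ee_pos: [471.7, -11.0, 37.1]
ee_rot: [180.0, -0.0, 90.1]
force: [0.2, 0.0, -0.1]
gripper_width: 53.8
gripper_force: 10.0
```

Emit:
servo_tool(
  steps=[
    [100,[0,0,0],[0,0,0]],
    [60,[0,0,0],[0,0,0]],
    [0,[0,0,0],[0,0,0]],
    [0,[0,0,0],[0,0,0]],
    [0,[0,0,-8],[0,0,0]],
    [0,[0,0,-20],[0,0,0]],
    [0,[0,0,-30],[0,0,0]],
    [0,[0,0,-30],[0,0,0]],
    [0,[0,0,-20],[0,0,0]],
    [0,[0,0,-5],[0,0,0]],
  ],
)

```text
time_s: 11.5
ee_pos: [473.1, -11.1, 152.7]
ee_rot: [179.7, 0.0, 90.1]
force: [0.0, 0.3, 0.1]
gripper_width: 91.2
gripper_force: 0.0
```

```bash
python3 - <<'E'
from h import *
rows((452.6,-331,120),76,10)
E
```

```text
per row mm 32.2 deg -1.41
[g,[-32.0, -2.1, 3.3],[0, 0, 0.0245]],[g,[-32.0, -1.3, 3.3],[0, 0, 0.0245]],[g,[-32.1, -0.5, 3.3],[0, 0, 0.0245]],[g,[-32.1, 0.3, 3.3],[0, 0, 0.0245]],[g,[-32.0, 1.1, 3.3],[0, 0, 0.0245]],[g,[-32.0, 1.9, 3.3],[0, 0, 0.0245]],[g,[-31.9, 2.6, 3.3],[0, 0, 0.0245]],[g,[-31.9, 3.4, 3.3],[0, 0, 0.0245]],[g,[-31.8, 4.2, 3.3],[0, 0, 0.0245]],[g,[-31.7, 5.0, 3.3],[0, 0, 0.0245]]
```

```bash
python3 - <<'E'
from h import *
rows((453,-331,140),166,10,(471.7,-11,150),90.1)
E
```

```text
per row mm 32.1 deg 7.59
[g,[-32.0, -1.9, 1.0],[0, 0, -0.1325]],[g,[-31.5, -6.1, 1.0],[0, 0, -0.1325]],[g,[-30.4, -10.2, 1.0],[0, 0, -0.1325]],[g,[-28.8, -14.2, 1.0],[0, 0, -0.1325]],[g,[-26.6, -17.8, 1.0],[0, 0, -0.1325]],[g,[-24.0, -21.2, 1.0],[0, 0, -0.1325]],[g,[-21.0, -24.2, 1.0],[0, 0, -0.1325]],[g,[-17.7, -26.8, 1.0],[0, 0, -0.1325]],[g,[-14.0, -28.9, 1.0],[0, 0, -0.1325]],[g,[-10.0, -30.4, 1.0],[0, 0, -0.1325]]
```

Emit:
servo_tool(
  steps=[
    [0,[-32.0,-1.9,1],[0,0,-0.1325]],
    [0,[-31.5,-6.1,1],[0,0,-0.1325]],
    [0,[-30.4,-10.2,1],[0,0,-0.1325]],
    [0,[-28.8,-14.2,1],[0,0,-0.1325]],
    [0,[-26.6,-17.8,1],[0,0,-0.1325]],
    [0,[-24.0,-21.2,1],[0,0,-0.1325]],
    [0,[-21.0,-24.2,1],[0,0,-0.1325]],
    [0,[-17.7,-26.8,1],[0,0,-0.1325]],
    [0,[-14.0,-28.9,1],[0,0,-0.1325]],
    [0,[-10.0,-30.4,1],[0,0,-0.1325]],
  ],
)

```text
time_s: 12.5
ee_pos: [452.0, -332.0, 138.9]
ee_rot: [179.9, -0.1, 166.3]
force: [0.1, -0.1, 0.7]
gripper_width: 91.1
gripper_force: 0.0
```

Emit:
servo_tool(
  steps=[
    [0,[0,0,0],[0,0,0]],
    [0,[0,0,5],[0,0,0]],
    [0,[0,0,5],[0,0,0]],
    [0,[0,0,5],[0,0,0]],
    [0,[0,0,5],[0,0,0]],
    [0,[0,0,0],[0,0,0]],
    [0,[0,0,0],[0,0,0]],
    [0,[0,0,0],[0,0,0]],
    [0,[0,0,0],[0,0,0]],
    [0,[0,0,0],[0,0,0]],
  ],
)

```text
time_s: 13.5
ee_pos: [452.8, -331.1, 120.1]
ee_rot: [-180.0, 0.0, 166.0]
force: [-0.7, 0.3, 0.9]
gripper_width: 91.2
gripper_force: 0.0
```

```bash
cat >> h.py <<'E'
def mask_fit(p,name,m,zt):
    q=onplane(p,zt)[m].astype(np.float32);h=cv2.convexHull(q);M=cv2.moments(h);rc=cv2.minAreaRect(q)
    print(name,len(q),'hullc',np.round([M['m10']/M['m00'],M['m01']/M['m00']],1),'rect',np.round(rc[0],1),np.round(rc[1],1),round(rc[2],1))
E
python3 - <<'E'
from h import *
s=state();print(s['ee_pos'],s['ee_rot'])
for n in('top','side'):
    p=grab(n);print(n)
    meas(p,'cup',(471,-11),45,28,50,38)
    meas(p,'cup rim',(471,-11),45,34,50,38)
    meas(p,'hex+cup',(471,-11),63,3.3,50,6)
    meas(p,'pile',(493,180),42,4,11,8)
    meas(p,'sboard',(453,-331),50,40,50,44)
    meas(p,'pile',(493,180),42,4,11,8)
    for t in('stack_board','pile_board','hex_coaster','cup'):
        for o in outline_of(p,t)[:2]:
            if o['pixels'].sum()>20: mask_fit(p,t+' net %.2f'%o['confidence'],o['pixels'],{'stack_board':44,'pile_board':8,'hex_coaster':6,'cup':38}[t])
im=p['color'][:,:,::-1]
cv2.imwrite('pics/side4c.png',cv2.resize(im[140:260,200:310],None,fx=5,fy=5,interpolation=cv2.INTER_CUBIC))
E
```

```text
[ 452.82070661 -331.14079823  120.14099958] [-1.79994160e+02  2.36009578e-02  1.65972007e+02]
top
cup 204 hullc [471.5 -12.4] rect [470.7 -11.3] [51.6 51.1] 1.5
cup rim 189 hullc [471.5 -11.9] rect [471.5 -12.1] [48.8 50.4] 46.1
hex+cup 643 hullc [473.9 -13.6] rect [475.1 -13.8] [ 94.8 101.2] 0.7
pile 181 hullc [495.7 179.6] rect [494.9 179.3] [58.  40.8] 76.6
sboard 25 hullc [ 435.5 -333.5] rect [ 436.3 -331.2] [48.5  5.6] 75.3
pile 181 hullc [495.7 179.6] rect [494.9 179.3] [58.  40.8] 76.6
stack_board net 0.38 193 hullc [472.  -12.8] rect [471.6 -12.1] [47.8 51. ] 0.7
pile_board net 0.45 220 hullc [493.7 177.7] rect [494.3 177.2] [64.  43.4] 73.7
pile_board net 0.17 66 hullc [ 456.9 -335. ] rect [ 456.7 -334.4] [99.  28.9] 38.6
hex_coaster net 0.78 410 hullc [473.3 -11.2] rect [473.1 -12. ] [96.  99.8] 8.9
cup net 0.61 207 hullc [471.5 -12. ] rect [470.7 -11.3] [51.6 51.1] 1.5
cup net 0.56 180 hullc [ 413.3 -475.5] rect [ 413.7 -475.2] [47.1 47. ] 0.7
side
cup 169 hullc [468.2  -6.5] rect [467.5  -6.4] [51.4 58.5] 18.9
cup rim 153 hullc [468.6  -8.9] rect [468.4  -8.9] [51.5 53.3] 18.6
hex+cup 568 hullc [473.7 -16.5] rect [479.  -14.1] [101.9 117. ] 48.2
pile 233 hullc [491.8 182.6] rect [491.6 183.5] [64.5 42.7] 78.3
sboard 102 hullc [ 451.  -327.7] rect [ 450.8 -326.4] [66.1 43.1] 77.7
pile 233 hullc [491.8 182.6] rect [491.6 183.5] [64.5 42.7] 78.3
stack_board net 0.44 108 hullc [ 451.1 -326.4] rect [ 450.7 -324.7] [68.  44.9] 75.2
pile_board net 0.77 254 hullc [488.4 183.7] rect [488.5 185. ] [66.7 45.2] 78.1
hex_coaster net 0.66 377 hullc [469.3  -3.9] rect [468.2   1.3] [98.5 96.2] 14.0
cup net 0.66 127 hullc [ 376.7 -545.2] rect [ 373.9 -542.3] [ 51.3 101. ] 13.1
cup net 0.65 184 hullc [ 389.9 -180.4] rect [ 390.3 -176.6] [49.4 89. ] 14.7
```

View pics/side4c.png

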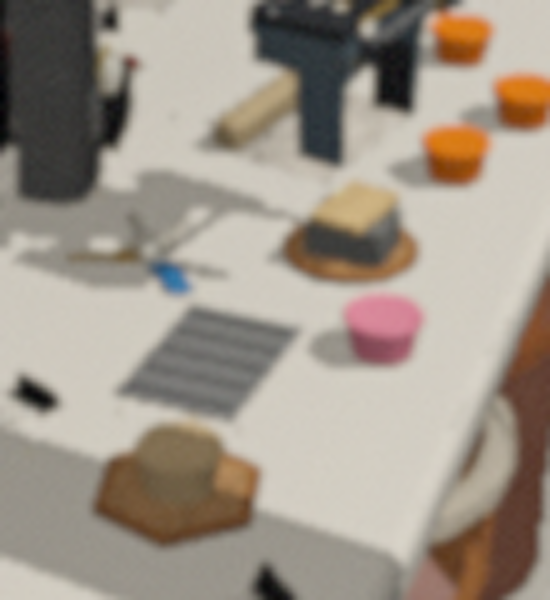

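The cup stands on the hex coaster (side crop (178,465)), about 2 mm off centre by the top camera. The board lies on the box at crop (355,210), with angle about 76°. I'll grip the board by its 62 mm ends.

Emit:
servo_tool(
  steps=[
    [0,[-0.8,0.2,10],[0,0,0]],
    [0,[-0.8,0.2,12],[0,0,0]],
    [0,[0,0,12],[0,0,0]],
    [0,[0,0,10],[0,0,0]],
    [0,[0,0,8],[0,0,0]],
    [0,[0,0,5],[0,0,0]],
    [0,[0,0,3],[0,0,0]],
    [0,[0,0,0],[0,0,0]],
    [0,[0,0,0],[0,0,0]],
    [70,[0,0,0],[0,0,0]],
  ],
)

```text
time_s: 15.0
ee_pos: [454.7, -331.3, 60.4]
ee_rot: [-180.0, 0.1, 166.0]
force: [0.5, -0.0, -0.1]
gripper_width: 86.3
gripper_force: 0.0
```

Emit:
servo_tool(
  steps=[
    [180,[0,0,0],[0,0,0]],
    [180,[0,0,0],[0,0,0]],
    [180,[0,0,0],[0,0,0]],
    [180,[0,0,0],[0,0,0]],
    [180,[0,0,0],[0,0,0]],
    [180,[0,0,0],[0,0,0]],
    [180,[0,0,0],[0,0,0]],
    [180,[0,0,0],[0,0,0]],
    [180,[0,0,0],[0,0,0]],
    [180,[0,0,0],[0,0,0]],
  ],
  squeeze=12,
)

```text
time_s: 16.0
ee_pos: [454.5, -331.1, 60.1]
ee_rot: [-180.0, 0.0, 166.0]
force: [-0.1, 0.4, 2.2]
gripper_width: 61.9
gripper_force: 12.0
```

Emit:
servo_tool(
  steps=[
    [180,[0,0,-2],[0,0,0]],
    [180,[0,0,-5],[0,0,0]],
    [180,[0,0,-10],[0,0,0]],
    [180,[0,0,-14],[0,0,0]],
    [180,[0,0,-15],[0,0,0]],
    [180,[0,0,-14],[0,0,0]],
    [180,[0,0,-10],[0,0,0]],
    [180,[0,0,-5],[0,0,0]],
    [180,[0,0,0],[0,0,0]],
    [180,[0,0,0],[0,0,0]],
  ],
)

```text
time_s: 17.0
ee_pos: [454.1, -330.8, 134.5]
ee_rot: [180.0, -0.0, 166.0]
force: [-0.4, -0.4, -1.2]
gripper_width: 61.7
gripper_force: 12.0
```

```bash
python3 - <<'E'
from h import *
s=state();print(s['ee_pos'],s['ee_rot'])
p=grab('side')
im=p['color'][:,:,::-1]
cv2.imwrite('pics/side5c.png',cv2.resize(im[130:210,220:320],None,fx=5,fy=5,interpolation=cv2.INTER_CUBIC))
rows((420,-60,130),166.5,7)
print();rows((495,180.4,90),166.5,7,(420,-60,130),166.5)
E
```

```text
[ 454.11840459 -330.82624604  134.53170674] [ 1.79974029e+02 -4.43276736e-02  1.65975146e+02]
per row mm 39.0 deg 0.07
[g,[14.1, 36.4, 0.6],[0, 0, -0.0013]],[g,[14.0, 36.4, 0.6],[0, 0, -0.0013]],[g,[14.0, 36.4, 0.6],[0, 0, -0.0013]],[g,[14.0, 36.4, 0.6],[0, 0, -0.0013]],[g,[13.9, 36.4, 0.6],[0, 0, -0.0013]],[g,[13.9, 36.4, 0.6],[0, 0, -0.0013]],[g,[13.8, 36.5, 0.6],[0, 0, -0.0013]]

per row mm 36.4 deg 0.0
[g,[-2.4, 35.9, 5.7],[0, 0, -0.0]],[g,[-2.4, 35.9, 5.7],[0, 0, -0.0]],[g,[-2.4, 35.9, 5.7],[0, 0, -0.0]],[g,[-2.4, 35.9, 5.7],[0, 0, -0.0]],[g,[-2.4, 35.9, 5.7],[0, 0, -0.0]],[g,[-2.4, 35.9, 5.7],[0, 0, -0.0]],[g,[-2.4, 35.9, 5.7],[0, 0, -0.0]]
```

View pics/side5c.png

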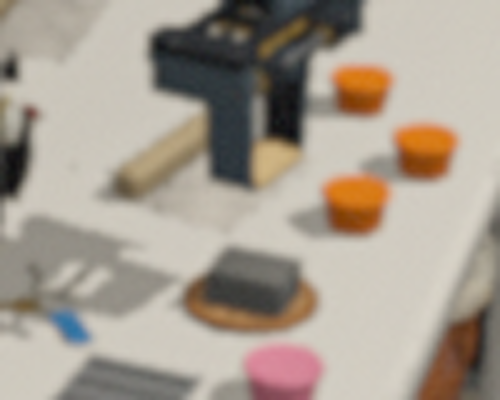

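The board is held level and only the bare box remains on the round coaster. Next I carry the board to the pile.

Emit:
servo_tool(
  steps=[
    [180,[7,18,0],[0,0,-0.001]],
    [180,[14,36.4,0.6],[0,0,-0.001]],
    [180,[14,36.4,0.6],[0,0,-0.001]],
    [180,[14,36.4,0.6],[0,0,-0.001]],
    [180,[14,36.4,0.6],[0,0,-0.001]],
    [180,[14,36.4,0.6],[0,0,-0.001]],
    [180,[14,36.4,0.6],[0,0,-0.001]],
    [180,[6.8,18.5,1],[0,0,-0.002]],
    [180,[-2.4,35.9,2],[0,0,0]],
    [180,[-2.4,35.9,4],[0,0,0]],
  ],
)

```text
time_s: 18.05
ee_pos: [441.6, 9.7, 124.1]
ee_rot: [-180.0, -0.0, 166.5]
force: [1.1, -0.0, -0.7]
gripper_width: 61.6
gripper_force: 12.0
```

Emit:
servo_tool(
  steps=[
    [180,[-2.4,35.9,5],[0,0,0]],
    [180,[-2.4,35.9,6],[0,0,0]],
    [180,[-2.4,35.9,6],[0,0,0]],
    [180,[-2.4,35.9,6],[0,0,0]],
    [180,[-1.5,22,6],[0,0,0]],
    [180,[-0.9,13.9,5],[0,0,0]],
    [180,[0,0,5],[0,0,0]],
    [180,[0,0,0],[0,0,0]],
    [180,[0,0,0],[0,0,0]],
    [180,[0,0,0],[0,0,0]],
  ],
)

```text
time_s: 19.05
ee_pos: [495.2, 179.3, 85.6]
ee_rot: [-180.0, 0.0, 166.4]
force: [-0.0, -0.1, 0.1]
gripper_width: 61.9
gripper_force: 12.0
```

```bash
python3 - <<'E'
from h import *
s=state();print(s['ee_pos'],s['ee_rot'])
rows((495,180.4,45),166.5,5)
p=grab('top')
meas(p,'box',(453,-331),50,30,50,36)
meas(p,'round',(454,-334),62,3.5,50,6)
meas(p,'round5',(454,-334),62,3.5,9,6)
p=grab('side')
meas(p,'box',(451,-329),50,30,50,36)
im=p['color'][:,:,::-1]
cv2.imwrite('pics/side6c.png',cv2.resize(im[210:310,150:260],None,fx=6,fy=6,interpolation=cv2.INTER_CUBIC))
E
```

```text
[495.24902491 179.26873526  85.6236885 ] [-1.79999340e+02  7.32293247e-03  1.66417223e+02]
per row mm 8.1 deg 0.02
[g,[0.1, 0.2, 8.1],[0, 0, -0.0003]],[g,[0.1, 0.2, 8.1],[0, 0, -0.0003]],[g,[0.1, 0.2, 8.1],[0, 0, -0.0003]],[g,[0.1, 0.2, 8.1],[0, 0, -0.0003]],[g,[0.1, 0.2, 8.1],[0, 0, -0.0003]]
box 226 hullc [ 454.4 -330.2] rect [ 454.4 -330. ] [43.8 58.1] 89.9
round 622 hullc [ 458.6 -336.2] rect [ 458.3 -334.9] [96.6 94.1] 89.7
round5 303 hullc [ 459.2 -336.5] rect [ 460.5 -337. ] [92.2 93.7] 63.9
box 116 hullc [ 450.5 -322. ] rect [ 450.1 -322.8] [52.2 60. ] 81.9
```

View pics/side6c.png

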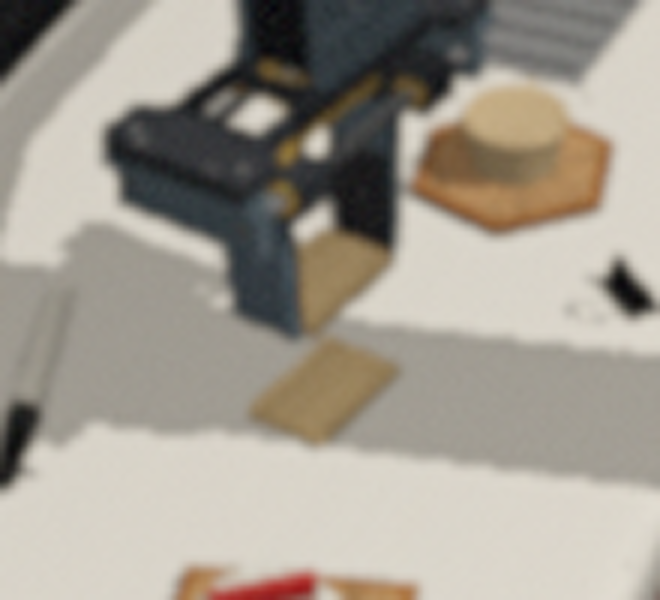

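The held board hangs above and parallel to the pile board (crop (325,390)). I lower it.

Emit:
servo_tool(
  steps=[
    [180,[0.2,0.5,10],[0,0,0]],
    [180,[0.2,0.5,12],[0,0,0]],
    [180,[0,0,12],[0,0,0]],
    [180,[0,0,9],[0,0,0]],
    [180,[0,0,5],[0,0,0]],
    [180,[0,0,2],[0,0,0]],
    [180,[0,0,1.5],[0,0,0]],
    [180,[0,0,1],[0,0,0]],
    [180,[0,0,0.5],[0,0,0]],
    [180,[0,0,0],[0,0,0]],
  ],
)

```text
time_s: 20.15
ee_pos: [495.4, 181.4, 32.6]
ee_rot: [180.0, 0.0, 166.5]
force: [-0.6, 0.3, 0.4]
gripper_width: 61.7
gripper_force: 12.0
```

Emit:
servo_tool(
  steps=[
    [180,[0,0,0.5],[0,0,0]],
    [100,[0,0,0],[0,0,0]],
    [60,[0,0,0],[0,0,0]],
    [0,[0,0,0],[0,0,0]],
    [0,[0,0,0],[0,0,0]],
    [0,[0,0,-5],[0,0,0]],
    [0,[0,0,-20],[0,0,0]],
    [0,[0,0,-25],[0,0,0]],
    [0,[0,0,-25],[0,0,0]],
    [0,[0,0,-15],[0,0,0]],
  ],
)

```text
time_s: 21.15
ee_pos: [496.0, 181.6, 124.1]
ee_rot: [179.9, 0.1, 166.5]
force: [0.2, -0.0, -1.1]
gripper_width: 91.3
gripper_force: 0.0
```

```bash
python3 - <<'E'
from h import *
s=state();print(s['ee_pos'],s['ee_rot'])
p=grab('side')
im=p['color'][:,:,::-1]
cv2.imwrite('pics/side7c.png',cv2.resize(im[230:310,150:260],None,fx=7,fy=7,interpolation=cv2.INTER_CUBIC))
meas(p,'top board',(493,182),50,11,25,16)
E
```

```text
[496.01621397 181.58715982 124.12902617] [1.79901857e+02 1.47974599e-01 1.66489622e+02]
top board 248 hullc [492.4 185. ] rect [492.3 185.6] [65.6 44. ] 75.5
```

View pics/side7c.png

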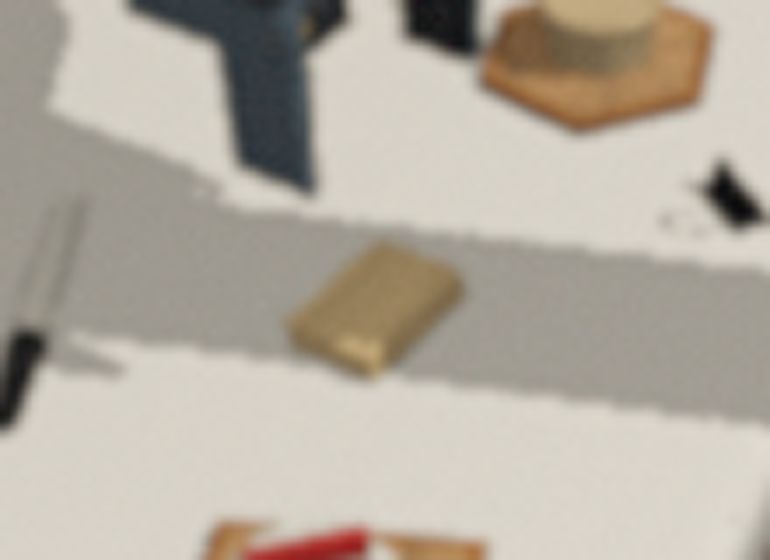

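The boards are squarely stacked (crop (378,305)). Now for the box angle, with better statistics.

```bash
python3 - <<'E'
from h import *
for n in('top','side'):
  print(n)
  zs=[];fr=[grab(n) for _ in range(3)]
  p=dict(fr[0]);p['z_map']=np.median([f['z_map'] for f in fr],0).astype(np.float32)
  for lo in(24,28,31):
    m,q=meas(p,'box>%d'%lo,(454,-330),48,lo,50,36)
    c=np.cov(q.T);w,v=np.linalg.eigh(c);print('  pca ang',round(np.degrees(np.arctan2(v[1,1],v[0,1])),1),np.round(np.sqrt(12*w),1))
  col=np.mean([f['color'] for f in fr],0).astype(np.uint8)
  hsv=cv2.cvtColor(col,cv2.COLOR_RGB2HSV);W=cloud(p)
  m=(np.hypot(W[...,0]-454,W[...,1]+330)<46)&(hsv[...,1]<60)
  m=comp(m);mask_fit(p,'grey',m,36)
  r0,r1=np.where(m.any(1))[0][[0,-1]];c0,c1=np.where(m.any(0))[0][[0,-1]]
  crop=cv2.resize(col[r0-8:r1+8,c0-8:c1+8,::-1],(380,380),interpolation=cv2.INTER_CUBIC)
  out=crop if n=='top' else np.hstack([out,crop])
  if n=='top':
    meas(p,'round',(457,-335),62,3.5,50,6); meas(p,'boards',(494,180),45,11,25,16); meas(p,'mat',(506,-162),82,1.5,6,3)
cv2.imwrite('pics/box.png',out)
rows((440,-90,150),120,7)
print();rows((454.5,-330,120),76,7,(440,-90,150),120)
E
```

```text
top
box>24 232 hullc [ 454.1 -330. ] rect [ 454.3 -330.1] [58.1 43.9] 0.1
  pca ang 174.9 [44.2 58.9]
box>28 228 hullc [ 454.4 -330.1] rect [ 454.4 -330. ] [43.8 58.1] 89.9
  pca ang 175.1 [43.7 58.4]
box>31 227 hullc [ 454.5 -330.1] rect [ 454.4 -330. ] [43.8 58.1] 89.9
  pca ang 175.5 [43.8 58.1]
grey 212 hullc [ 451.6 -330.5] rect [ 452.4 -330.6] [41.8 57.6] 85.0
round 630 hullc [ 458.6 -337.3] rect [ 458.2 -338.4] [94.1 96.5] 0.2Traceback (most recent call last):
  File "<stdin>", line 17, in <module>
  File "h.py", line 40, in meas
    m=comp(cv2.medianBlur(m.astype(np.uint8),3))
  File "h.py", line 36, in comp
    return l==1+np.argmax(s[1:,4])
                ~~~~~~~~~^^^^^^^^^
    return _wrapfunc(a, 'argmax', axis=axis, out=out, **kwds)
    return bound(*args, **kwds)
ValueError: attempt to get argmax of an empty sequence
```

```bash
python3 - <<'E'
from h import *
p=grab('side')
for lo in(31,33):
    m,q=meas(p,'box>%d'%lo,(452,-327),48,lo,50,36)
    w,v=np.linalg.eigh(np.cov(q.T));print('  pca',round(np.degrees(np.arctan2(v[1,1],v[0,1])),1),np.round(np.sqrt(12*w),1))
im=p['color'][:,:,::-1]
cv2.imwrite('pics/box.png',cv2.resize(im[165:205,238:293],None,fx=13,fy=13,interpolation=cv2.INTER_CUBIC))
rows((440,-90,150),130,7)
print();rows((454.5,-330,120),85,8,(440,-90,150),130)
E
```

```text
box>31 110 hullc [ 451.9 -323.5] rect [ 451.4 -323.4] [49.2 59. ] 85.5
  pca 172.7 [50.  58.5]
box>33 96 hullc [ 453.5 -323.9] rect [ 453.  -324.1] [47.1 53.9] 81.9
  pca 157.4 [45.5 57.1]
per row mm 39.7 deg -5.21
[g,[-1.5, -39.5, -4.1],[0, 0, 0.091]],[g,[-5.0, -39.2, -4.1],[0, 0, 0.091]],[g,[-8.6, -38.6, -4.1],[0, 0, 0.091]],[g,[-12.1, -37.6, -4.1],[0, 0, 0.091]],[g,[-15.4, -36.4, -4.1],[0, 0, 0.091]],[g,[-18.7, -34.8, -4.1],[0, 0, 0.091]],[g,[-21.7, -33.0, -4.1],[0, 0, 0.091]]

per row mm 30.3 deg -5.62
[g,[-24.1, -17.9, 3.8],[0, 0, 0.0982]],[g,[-25.8, -15.4, 3.8],[0, 0, 0.0982]],[g,[-27.2, -12.8, 3.8],[0, 0, 0.0982]],[g,[-28.3, -10.1, 3.8],[0, 0, 0.0982]],[g,[-29.2, -7.3, 3.8],[0, 0, 0.0982]],[g,[-29.7, -4.4, 3.8],[0, 0, 0.0982]],[g,[-30.0, -1.5, 3.8],[0, 0, 0.0982]],[g,[-30.0, 1.5, 3.8],[0, 0, 0.0982]]
```

View pics/box.png

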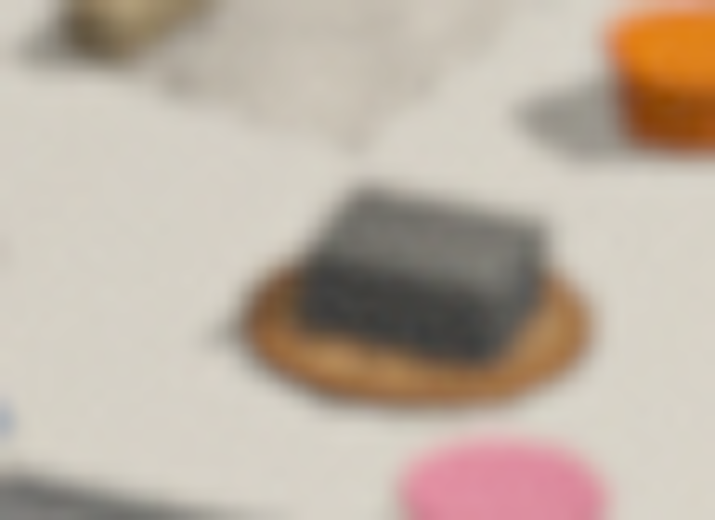

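The bare box sits on the round coaster. Its top corners in the crop are (312,260), (500,305), (365,190) and (548,225). I project these to get the yaw.

```bash
python3 - <<'E'
from h import *
p=grab('side');g=onplane(p,36)
P=[g[0,0]]
from scipy.ndimage import map_coordinates as mc
pts=[(312,260),(500,305),(365,190),(548,225)]
o=[]
for x,y in pts:
    c=238+(x-6)/13;r=165+(y-6)/13
    o.append([mc(g[...,i],[[r],[c]],order=1)[0] for i in(0,1)])
o=np.array(o);print(np.round(o,1),np.round(o.mean(0),1))
a=lambda u:round(np.degrees(np.arctan2(u[1],u[0])),1)
print('front',a(o[1]-o[0]),np.linalg.norm(o[1]-o[0]),'back',a(o[3]-o[2]),np.linalg.norm(o[3]-o[2]),'sides',a(o[2]-o[0]),a(o[3]-o[1]),np.linalg.norm(o[2]-o[0]))
E
```

```text
[[ 476.6 -303.3]
 [ 421.3 -295.5]
 [ 474.5 -346.8]
 [ 420.9 -343.4]] [ 448.3 -322.3]
front 172.0 55.83337016568335 back 176.4 53.737834973293424 sides -92.7 -90.5 43.57728294833045
```

```bash
python3 - <<'E'
from h import *
rows((440,-90,140),171,7)
print();rows((454.5,-329.5,110),175,7,(440,-90,140),171)
E
```

```text
per row mm 39.6 deg 0.64
[g,[-1.5, -39.5, -2.7],[0, 0, -0.0112]],[g,[-1.0, -39.5, -2.7],[0, 0, -0.0112]],[g,[-0.6, -39.5, -2.7],[0, 0, -0.0112]],[g,[-0.1, -39.5, -2.7],[0, 0, -0.0112]],[g,[0.3, -39.5, -2.7],[0, 0, -0.0112]],[g,[0.7, -39.5, -2.7],[0, 0, -0.0112]],[g,[1.2, -39.5, -2.7],[0, 0, -0.0112]]

per row mm 34.5 deg 0.57
[g,[-7.4, -33.5, 4.3],[0, 0, -0.01]],[g,[-7.1, -33.5, 4.3],[0, 0, -0.01]],[g,[-6.7, -33.6, 4.3],[0, 0, -0.01]],[g,[-6.4, -33.7, 4.3],[0, 0, -0.01]],[g,[-6.1, -33.7, 4.3],[0, 0, -0.01]],[g,[-5.7, -33.8, 4.3],[0, 0, -0.01]],[g,[-5.4, -33.9, 4.3],[0, 0, -0.01]]
```

Emit:
servo_tool(
  steps=[
    [0,[-1.5,-39.5,-2.7],[0,0,-0.011]],
    [0,[-1,-39.5,-2.7],[0,0,-0.011]],
    [0,[-0.6,-39.5,-2.7],[0,0,-0.011]],
    [0,[-0.1,-39.5,-2.7],[0,0,-0.011]],
    [0,[0.3,-39.5,-2.7],[0,0,-0.011]],
    [0,[0.7,-39.5,-2.7],[0,0,-0.011]],
    [0,[1.2,-39.5,-2.7],[0,0,-0.011]],
    [0,[-7.4,-33.5,4.3],[0,0,-0.01]],
    [0,[-7.1,-33.5,4.3],[0,0,-0.01]],
    [0,[-6.7,-33.6,4.3],[0,0,-0.01]],
  ],
)

```text
time_s: 22.45
ee_pos: [445.8, -193.7, 126.7]
ee_rot: [180.0, -0.1, 172.6]
force: [0.7, -0.0, 0.5]
gripper_width: 91.0
gripper_force: 0.0
```

Emit:
servo_tool(
  steps=[
    [0,[-6.4,-33.7,4.3],[0,0,-0.01]],
    [0,[-6.1,-33.7,4.3],[0,0,-0.01]],
    [0,[-5.7,-33.8,4.3],[0,0,-0.01]],
    [0,[-3,-20,4.3],[0,0,-0.01]],
    [0,[-2.4,-13.9,0],[0,0,0]],
    [0,[0,0,10],[0,0,0]],
    [0,[0,0,10],[0,0,0]],
    [0,[0,0,0],[0,0,0]],
    [0,[0,0,0],[0,0,0]],
    [0,[0,0,0],[0,0,0]],
  ],
)

```text
time_s: 23.45
ee_pos: [455.1, -328.7, 90.9]
ee_rot: [-180.0, 0.0, 175.0]
force: [0.2, -0.6, -0.1]
gripper_width: 91.3
gripper_force: 0.0
```

```bash
python3 - <<'E'
from h import *
rows((454.5,-329.5,35),175,7)
p=grab('top')
for i in range(2):
    meas(p,'boards',(494,180),45,11,25,16); meas(p,'mat',(506,-162),82,1.5,6,3); p=grab('top')
    meas(p,'cup',(471,-11),45,28,50,38)
E
```

```text
per row mm 8.0 deg 0.01
[g,[0.1, -0.1, 8.0],[0, 0, -0.0001]],[g,[0.1, -0.1, 8.0],[0, 0, -0.0001]],[g,[0.1, -0.1, 8.0],[0, 0, -0.0001]],[g,[0.1, -0.1, 8.0],[0, 0, -0.0001]],[g,[0.1, -0.1, 8.0],[0, 0, -0.0001]],[g,[0.1, -0.1, 8.0],[0, 0, -0.0001]],[g,[0.1, -0.1, 8.0],[0, 0, -0.0001]]
boards 205 hullc [495.4 180. ] rect [495.3 180.2] [63.  41.2] 75.4
mat 642 hullc [ 508.6 -164.4] rect [ 508.7 -170.8] [133.4  94.3] 87.7
cup 203 hullc [471.5 -12.4] rect [470.7 -11.3] [51.6 51.1] 1.5
boards 202 hullc [495.2 180. ] rect [495.3 180.2] [61.5 40.6] 76.6
mat 621 hullc [ 502.6 -167.2] rect [ 503.7 -164.9] [ 98.7 125.7] 0.7
cup 204 hullc [471.5 -12.4] rect [470.7 -11.3] [51.6 51.1] 1.5
```

The boards match the pile to within 1 mm. Descend and grip the box.

Emit:
servo_tool(
  steps=[
    [0,[0.3,-0.4,10],[0,0,0]],
    [0,[0.3,-0.4,12],[0,0,0]],
    [0,[0,0,12],[0,0,0]],
    [0,[0,0,10],[0,0,0]],
    [0,[0,0,8],[0,0,0]],
    [0,[0,0,4],[0,0,0]],
    [0,[0,0,0],[0,0,0]],
    [0,[0,0,0],[0,0,0]],
    [80,[0,0,0],[0,0,0]],
    [120,[0,0,0],[0,0,0]],
  ],
  squeeze=15,
)

```text
time_s: 24.6
ee_pos: [454.4, -330.3, 35.1]
ee_rot: [-180.0, 0.0, 174.9]
force: [-1.1, -0.9, -0.1]
gripper_width: 77.9
gripper_force: 0.0
```

Emit:
servo_tool(
  steps=[
    [200,[0,0,0],[0,0,0]],
    [200,[0,0,0],[0,0,0]],
    [200,[0,0,0],[0,0,0]],
    [200,[0,0,0],[0,0,0]],
    [200,[0,0,0],[0,0,0]],
    [200,[0,0,0],[0,0,0]],
    [200,[0,0,0],[0,0,0]],
    [200,[0,0,0],[0,0,0]],
    [200,[0,0,0],[0,0,0]],
    [200,[0,0,0],[0,0,0]],
  ],
)

```text
time_s: 25.6
ee_pos: [454.2, -330.1, 34.7]
ee_rot: [-180.0, 0.0, 174.9]
force: [0.1, 0.2, 0.7]
gripper_width: 44.9
gripper_force: 15.0
```

Emit:
servo_tool(
  steps=[
    [200,[0,0,-2],[0,0,0]],
    [200,[0,0,-5],[0,0,0]],
    [200,[0,0,-8],[0,0,0]],
    [200,[0,0,-10],[0,0,0]],
    [200,[0,0,-10],[0,0,0]],
    [200,[0,0,-10],[0,0,0]],
    [200,[0,0,-8],[0,0,0]],
    [200,[0,0,-5],[0,0,0]],
    [200,[0,0,0],[0,0,0]],
    [200,[0,0,0],[0,0,0]],
  ],
)

```text
time_s: 26.6
ee_pos: [454.0, -329.9, 92.5]
ee_rot: [180.0, -0.0, 174.9]
force: [-0.4, -0.5, -0.3]
gripper_width: 44.8
gripper_force: 15.0
```

```bash
python3 - <<'E'
from h import *
s=state();print(s['ee_pos'],s['ee_rot'],s['gripper_width'],s['force'])
rows((504.5,-161,60),175,8)
p=grab('side');W=cloud(p)
meas(p,'round',(454,-329),60,3.3,12,6)
im=p['color'][:,:,::-1]
cv2.imwrite('pics/side8c.png',cv2.resize(im[150:230,220:320],None,fx=6,fy=6,interpolation=cv2.INTER_CUBIC))
E
```

```text
[ 453.98052777 -329.93242597   92.45208656] [ 1.79981384e+02 -1.95021401e-02  1.74913579e+02] 44.79515755128082 [-0.42420916 -0.45091203 -0.2620517 ]
per row mm 22.4 deg 0.01
[g,[-4.4, 21.6, 4.1],[0, 0, -0.0002]],[g,[-4.4, 21.6, 4.1],[0, 0, -0.0002]],[g,[-4.4, 21.6, 4.1],[0, 0, -0.0002]],[g,[-4.4, 21.6, 4.1],[0, 0, -0.0002]],[g,[-4.4, 21.6, 4.1],[0, 0, -0.0002]],[g,[-4.4, 21.6, 4.1],[0, 0, -0.0002]],[g,[-4.4, 21.6, 4.1],[0, 0, -0.0002]],[g,[-4.4, 21.6, 4.1],[0, 0, -0.0002]]
round 276 hullc [ 455.1 -333.7] rect [ 453.8 -334.5] [94.4 88.8] 18.7
```

View pics/side8c.png

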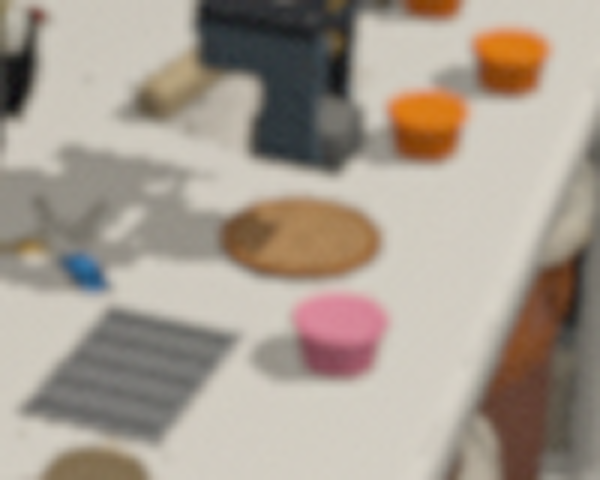

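The box is lifted and the round coaster is bare (crop (300,237)). The mat is free at crop (130,375). I park the box there.

Emit:
servo_tool(
  steps=[
    [200,[-2,10,0],[0,0,0]],
    [200,[-4.4,21.6,0],[0,0,0]],
    [200,[-4.4,21.6,4],[0,0,0]],
    [200,[-4.4,21.6,4],[0,0,0]],
    [200,[-4.4,21.6,4],[0,0,0]],
    [200,[-4.4,21.6,4],[0,0,0]],
    [200,[-4.4,21.6,4],[0,0,0]],
    [200,[-4.4,21.6,4],[0,0,0]],
    [200,[-2.4,11.6,4],[0,0,0]],
    [200,[0,0,4],[0,0,0]],
  ],
)

```text
time_s: 27.65
ee_pos: [504.7, -159.6, 60.2]
ee_rot: [180.0, -0.0, 175.0]
force: [0.1, -0.3, -0.4]
gripper_width: 44.7
gripper_force: 15.0
```

Emit:
servo_tool(
  steps=[
    [200,[0,0,6],[0,0,0]],
    [200,[0,0,8],[0,0,0]],
    [200,[0,0,8],[0,0,0]],
    [200,[0,0,5],[0,0,0]],
    [200,[0,0,3],[0,0,0]],
    [200,[0,0,1.5],[0,0,0]],
    [200,[0,0,0.5],[0,0,0]],
    [200,[0,0,0],[0,0,0]],
    [200,[0,0,0],[0,0,0]],
    [200,[0,0,0],[0,0,0]],
  ],
)

```text
time_s: 28.65
ee_pos: [504.2, -161.5, 30.7]
ee_rot: [-180.0, 0.0, 174.8]
force: [-4.8, 0.4, 17.3]
gripper_width: 44.7
gripper_force: 15.0
```

Emit:
servo_tool(
  steps=[
    [120,[0,0,0],[0,0,0]],
    [60,[0,0,0],[0,0,0]],
    [0,[0,0,0],[0,0,0]],
    [0,[0,0,0],[0,0,0]],
    [0,[0,0,-5],[0,0,0]],
    [0,[0,0,-15],[0,0,0]],
    [0,[0,0,-25],[0,0,0]],
    [0,[0,0,-25],[0,0,0]],
    [0,[0,0,-20],[0,0,0]],
    [0,[0,0,-10],[0,0,0]],
  ],
)

```text
time_s: 29.65
ee_pos: [505.4, -161.4, 130.7]
ee_rot: [-180.0, 0.2, 174.9]
force: [0.1, 0.2, -0.4]
gripper_width: 91.1
gripper_force: 0.0
```

```bash
python3 - <<'E'
from h import *
s=state();print(s['ee_pos'],s['ee_rot'])
for n in('top','side'):
    p=grab(n);W=cloud(p);hsv=cv2.cvtColor(p['color'],cv2.COLOR_RGB2HSV).astype(int)
    near=np.hypot(W[...,0]-449,W[...,1]-340)<42
    m=near&(hsv[...,1]>110)&((hsv[...,0]<6)|(hsv[...,0]>172));m=comp(m)
    q=onplane(p,44)[m];w,v=np.linalg.eigh(np.cov(q.T))
    mask_fit(p,n+' bar',m,44);print('pca',round(np.degrees(np.arctan2(v[1,1],v[0,1])),1),np.round(np.sqrt(12*w),1),np.round(q.mean(0),1))
    m,_=meas(p,'timer>20',(449,340),45,18,60,32)
    meas(p,'square',(447,340),74,3.5,60,6)
rows((450,170,150),195,8,(504.2,-161.5,130),174.8)
print();rows((450,339,110),214,6,(450,170,150),195)
E
```

```text
[ 505.41937876 -161.35476606  130.65268304] [-179.95771041    0.18608465  174.9192466 ]
top bar 23 hullc [448.  336.5] rect [448.5 336.6] [37.8  6.3] 33.7
pca -145.4 [ 6.7 40.8] [447.9 336.4]
timer>20 261 hullc [449.1 336.3] rect [450.  336.3] [58.7 59.6] 0.7
square 735 hullc [445.2 338.5] rect [445.5 338.7] [100.   95.8] 13.0
side bar 63 hullc [446. 344.] rect [445.6 344. ] [41.4 11.9] 36.1
pca -144.1 [12.  40.4] [446.2 344.2]
timer>20 443 hullc [443.7 349.6] rect [444.1 349.7] [58.8 68.9] 23.0
square 1260 hullc [443.9 341.9] rect [443.9 340.9] [ 99.  105.3] 11.9
per row mm 42.1 deg 2.52
[g,[10.5, 40.7, -2.5],[0, 0, -0.0441]],[g,[8.7, 41.1, -2.5],[0, 0, -0.0441]],[g,[6.9, 41.4, -2.5],[0, 0, -0.0441]],[g,[5.1, 41.7, -2.5],[0, 0, -0.0441]],[g,[3.2, 41.9, -2.5],[0, 0, -0.0441]],[g,[1.4, 42.0, -2.5],[0, 0, -0.0441]],[g,[-0.5, 42.0, -2.5],[0, 0, -0.0441]],[g,[-2.3, 41.9, -2.5],[0, 0, -0.0441]]

per row mm 28.9 deg 3.17
[g,[-7.3, 27.2, 6.7],[0, 0, -0.0553]],[g,[-8.8, 26.8, 6.7],[0, 0, -0.0553]],[g,[-10.2, 26.2, 6.7],[0, 0, -0.0553]],[g,[-11.7, 25.6, 6.7],[0, 0, -0.0553]],[g,[-13.1, 24.9, 6.7],[0, 0, -0.0553]],[g,[-14.4, 24.2, 6.7],[0, 0, -0.0553]]
```

Emit:
servo_tool(
  steps=[
    [0,[5,20,-2],[0,0,-0.022]],
    [0,[10,40.7,-2.5],[0,0,-0.044]],
    [0,[8,41.1,-2.5],[0,0,-0.044]],
    [0,[6,41.4,-2.5],[0,0,-0.044]],
    [0,[4.2,41.7,-2.5],[0,0,-0.044]],
    [0,[2.4,41.9,-2.5],[0,0,-0.044]],
    [0,[0.5,42,-2.5],[0,0,-0.044]],
    [0,[-1.4,42,-2.5],[0,0,-0.044]],
    [0,[-6,38,2],[0,0,-0.05]],
    [0,[-8.8,34,5],[0,0,-0.055]],
  ],
)

```text
time_s: 30.75
ee_pos: [446.9, 223.8, 140.2]
ee_rot: [180.0, -0.1, -160.0]
force: [1.1, -0.4, -0.9]
gripper_width: 91.1
gripper_force: 0.0
```

```bash
python3 - <<'E'
from h import *
s=state();print(s['ee_pos'],s['ee_rot'])
rows((449,338.3,100),214.5,6)
E
```

```text
[446.91951019 223.80060187 140.22867344] [ 1.79999183e+02 -6.92212526e-02 -1.59990077e+02]
per row mm 20.2 deg 2.42
[g,[-6.9, 17.8, 6.7],[0, 0, -0.0421]],[g,[-7.6, 17.5, 6.7],[0, 0, -0.0421]],[g,[-8.3, 17.2, 6.7],[0, 0, -0.0421]],[g,[-9.0, 16.8, 6.7],[0, 0, -0.0421]],[g,[-9.7, 16.4, 6.7],[0, 0, -0.0421]],[g,[-10.4, 16.0, 6.7],[0, 0, -0.0421]]
```

Emit:
servo_tool(
  steps=[
    [0,[-6.9,17.8,6.7],[0,0,-0.042]],
    [0,[-7.6,17.5,6.7],[0,0,-0.042]],
    [0,[-8.3,17.2,6.7],[0,0,-0.042]],
    [0,[-9,16.8,6.7],[0,0,-0.042]],
    [0,[-9.7,16.4,6.7],[0,0,-0.042]],
    [0,[-10.4,16,6.7],[0,0,-0.042]],
    [0,[0,0,0],[0,0,0]],
    [0,[0,0,0],[0,0,0]],
    [0,[0,0,0],[0,0,0]],
    [0,[0,0,0],[0,0,0]],
  ],
)

```text
time_s: 31.75
ee_pos: [450.4, 336.0, 101.3]
ee_rot: [-180.0, 0.0, -145.8]
force: [0.0, -0.5, 0.3]
gripper_width: 91.1
gripper_force: 0.0
```

```bash
python3 - <<'E'
from h import *
s=state();print(s['ee_pos'],s['ee_rot'])
rows((449,338.3,56.5),214.5,5)
E
```

```text
[450.38750185 336.00022902 101.28533407] [-1.79996000e+02  1.75996441e-02 -1.45769517e+02]
per row mm 9.0 deg 0.05
[g,[-0.0, 0.5, 9.0],[0, 0, -0.0009]],[g,[-0.0, 0.5, 9.0],[0, 0, -0.0009]],[g,[-0.0, 0.5, 9.0],[0, 0, -0.0009]],[g,[-0.0, 0.5, 9.0],[0, 0, -0.0009]],[g,[-0.0, 0.5, 9.0],[0, 0, -0.0009]]
```

Emit:
servo_tool(
  steps=[
    [0,[0,0.8,8],[0,0,-0.005]],
    [0,[0,0.8,10],[0,0,0]],
    [0,[0,0.9,10],[0,0,0]],
    [0,[0,0,8],[0,0,0]],
    [0,[0,0,5],[0,0,0]],
    [0,[0,0,3],[0,0,0]],
    [0,[0,0,0.8],[0,0,0]],
    [0,[0,0,0],[0,0,0]],
    [60,[0,0,0],[0,0,0]],
    [120,[0,0,0],[0,0,0]],
  ],
  squeeze=20,
)

```text
time_s: 32.75
ee_pos: [449.1, 338.8, 56.5]
ee_rot: [180.0, 0.0, -145.4]
force: [0.5, -0.3, 0.5]
gripper_width: 78.1
gripper_force: 0.0
```

Emit:
servo_tool(
  steps=[
    [200,[0,0,0],[0,0,0]],
    [255,[0,0,0],[0,0,0]],
    [255,[0,0,0],[0,0,0]],
    [255,[0,0,0],[0,0,0]],
    [255,[0,0,0],[0,0,0]],
    [255,[0,0,0],[0,0,0]],
    [255,[0,0,0],[0,0,0]],
    [255,[0,0,0],[0,0,0]],
    [255,[0,0,0],[0,0,0]],
    [255,[0,0,0],[0,0,0]],
  ],
)

```text
time_s: 33.75
ee_pos: [448.9, 338.7, 56.2]
ee_rot: [180.0, 0.0, -145.4]
force: [0.2, 0.8, -0.2]
gripper_width: 8.2
gripper_force: 20.0
```

Emit:
servo_tool(
  steps=[
    [255,[0,0,-2],[0,0,0]],
    [255,[0,0,-5],[0,0,0]],
    [255,[0,0,-10],[0,0,0]],
    [255,[0,0,-15],[0,0,0]],
    [255,[0,0,-15],[0,0,0]],
    [255,[0,0,-15],[0,0,0]],
    [255,[0,0,-12],[0,0,0]],
    [255,[0,0,-6],[0,0,0]],
    [255,[0,0,0],[0,0,0]],
    [255,[0,0,0],[0,0,0]],
  ],
)

```text
time_s: 34.75
ee_pos: [448.6, 338.5, 135.8]
ee_rot: [180.0, -0.0, -145.4]
force: [0.3, -0.6, -1.8]
gripper_width: 7.7
gripper_force: 20.0
```

```bash
python3 - <<'E'
from h import *
s=state();print(s['ee_pos'],s['ee_rot'],s['gripper_width'],s['force'])
rows((430,0,140),200,9)
print();rows((458.3,-336,120),175,9,(430,0,140),200)
p=grab('side')
im=p['color'][:,:,::-1]
cv2.imwrite('pics/side9c.png',cv2.resize(im[220:360,130:270],None,fx=4,fy=4,interpolation=cv2.INTER_CUBIC))
meas(p,'square',(444,341),74,3.2,10,6)
E
```

```text
[448.59764704 338.45639375 135.84079152] [ 1.79997880e+02 -3.78956910e-02 -1.45439488e+02] 7.748304269250267 [ 0.32775619 -0.57240783 -1.79082565]
per row mm 37.7 deg -1.62
[g,[23.0, -29.8, -0.5],[0, 0, 0.0282]],[g,[22.2, -30.4, -0.5],[0, 0, 0.0282]],[g,[21.3, -31.1, -0.5],[0, 0, 0.0282]],[g,[20.4, -31.6, -0.5],[0, 0, 0.0282]],[g,[19.5, -32.2, -0.5],[0, 0, 0.0282]],[g,[18.6, -32.7, -0.5],[0, 0, 0.0282]],[g,[17.7, -33.3, -0.5],[0, 0, 0.0282]],[g,[16.7, -33.7, -0.5],[0, 0, 0.0282]],[g,[15.8, -34.2, -0.5],[0, 0, 0.0282]]

per row mm 37.5 deg -2.78
[g,[9.8, -36.2, 2.2],[0, 0, 0.0485]],[g,[8.1, -36.6, 2.2],[0, 0, 0.0485]],[g,[6.3, -36.9, 2.2],[0, 0, 0.0485]],[g,[4.5, -37.2, 2.2],[0, 0, 0.0485]],[g,[2.7, -37.4, 2.2],[0, 0, 0.0485]],[g,[0.8, -37.5, 2.2],[0, 0, 0.0485]],[g,[-1.0, -37.5, 2.2],[0, 0, 0.0485]],[g,[-2.8, -37.4, 2.2],[0, 0, 0.0485]],[g,[-4.6, -37.2, 2.2],[0, 0, 0.0485]]
square 1262 hullc [443.7 341.7] rect [443.7 342. ] [ 99.5 100.8] 12.4
```

View pics/side9c.png

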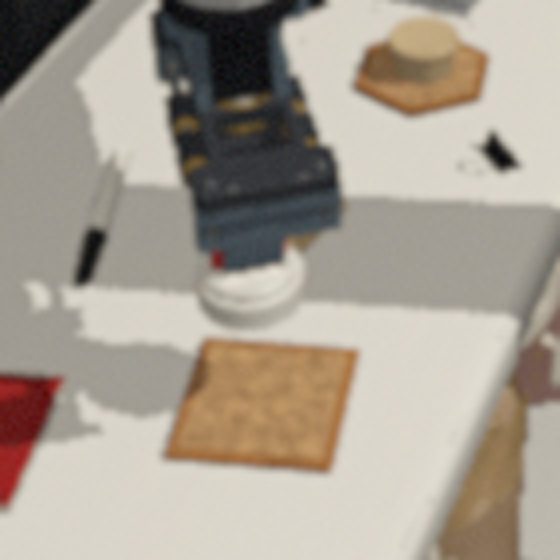

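The timer is held upright and the square coaster is bare (crop (260,405)). I carry the timer to the round coaster.

Emit:
servo_tool(
  steps=[
    [255,[12,-14.9,-0.5],[0,0,0.014]],
    [255,[22.5,-30.2,-0.5],[0,0,0.028]],
    [255,[21.7,-30.8,-0.5],[0,0,0.028]],
    [255,[20.8,-31.4,-0.5],[0,0,0.028]],
    [255,[19.9,-32,-0.5],[0,0,0.028]],
    [255,[19,-32.5,-0.5],[0,0,0.028]],
    [255,[18.1,-33,-0.5],[0,0,0.028]],
    [255,[17.2,-33.5,-0.5],[0,0,0.028]],
    [255,[16.3,-34,-0.5],[0,0,0.028]],
    [255,[12,-35,0],[0,0,0.04]],
  ],
)

```text
time_s: 35.8
ee_pos: [431.2, -20.4, 140.3]
ee_rot: [180.0, -0.1, -161.5]
force: [0.8, 0.3, -1.2]
gripper_width: 8.1
gripper_force: 20.0
```

```bash
python3 - <<'E'
from h import *
s=state();print(s['ee_pos'],s['ee_rot'])
rows((458.3,-336,120),175,10)
E
```

```text
[431.17983065 -20.39723803 140.25516109] [ 1.79976184e+02 -9.47143151e-02 -1.61487001e+02]
per row mm 31.7 deg -2.35
[g,[7.4, -30.8, 2.0],[0, 0, 0.041]],[g,[6.2, -31.1, 2.0],[0, 0, 0.041]],[g,[4.9, -31.3, 2.0],[0, 0, 0.041]],[g,[3.6, -31.5, 2.0],[0, 0, 0.041]],[g,[2.3, -31.6, 2.0],[0, 0, 0.041]],[g,[1.0, -31.7, 2.0],[0, 0, 0.041]],[g,[-0.3, -31.7, 2.0],[0, 0, 0.041]],[g,[-1.6, -31.6, 2.0],[0, 0, 0.041]],[g,[-2.9, -31.5, 2.0],[0, 0, 0.041]],[g,[-4.2, -31.4, 2.0],[0, 0, 0.041]]
```

Emit:
servo_tool(
  steps=[
    [255,[7.4,-33,2],[0,0,0.041]],
    [255,[6.2,-34,2],[0,0,0.041]],
    [255,[4.9,-34,2],[0,0,0.041]],
    [255,[3.6,-34,2],[0,0,0.041]],
    [255,[2.3,-34,2],[0,0,0.041]],
    [255,[1,-34,2],[0,0,0.041]],
    [255,[-0.3,-34,2],[0,0,0.041]],
    [255,[-1.6,-34,2],[0,0,0.041]],
    [255,[-2.5,-25,2],[0,0,0.041]],
    [255,[-2.5,-14,2],[0,0,0.041]],
  ],
)

```text
time_s: 36.8
ee_pos: [462.1, -331.3, 119.9]
ee_rot: [180.0, -0.1, 174.9]
force: [-0.3, -0.0, -1.7]
gripper_width: 7.6
gripper_force: 20.0
```

Emit:
servo_tool(
  steps=[
    [255,[0,0,5],[0,0,0]],
    [255,[0,0,8],[0,0,0]],
    [255,[0,0,8],[0,0,0]],
    [255,[0,0,5],[0,0,0]],
    [255,[0,0,3],[0,0,0]],
    [255,[0,0,0],[0,0,0]],
    [255,[0,0,0],[0,0,0]],
    [255,[0,0,0],[0,0,0]],
    [255,[0,0,0],[0,0,0]],
    [255,[0,0,0],[0,0,0]],
  ],
)

```text
time_s: 37.8
ee_pos: [463.4, -329.3, 91.8]
ee_rot: [-180.0, 0.0, 175.1]
force: [0.7, -1.1, -1.1]
gripper_width: 7.9
gripper_force: 20.0
```

```bash
python3 - <<'E'
from h import *
s=state();print(s['ee_pos'],s['ee_rot'],s['gripper_width'])
rows((458.3,-336,56.6),175,5)
p=grab('side')
meas(p,'round',(454,-334),60,3.3,12,6)
E
```

```text
[ 463.39827702 -329.34419197   91.83337602] [-1.79991330e+02  2.36890024e-02  1.75137293e+02] 7.876840840956233
per row mm 7.2 deg -0.03
[g,[0.9, -1.4, 7.0],[0, 0, 0.0005]],[g,[0.9, -1.4, 7.0],[0, 0, 0.0005]],[g,[0.9, -1.4, 7.0],[0, 0, 0.0005]],[g,[0.9, -1.4, 7.0],[0, 0, 0.0005]],[g,[0.9, -1.4, 7.0],[0, 0, 0.0005]]
round 261 hullc [ 454.6 -330.3] rect [ 453.1 -326.9] [98.  88.1] 18.8
```

Emit:
servo_tool(
  steps=[
    [255,[1.5,-2.3,5],[0,0,0]],
    [255,[1.5,-2.3,8],[0,0,0]],
    [255,[1.6,-2.5,8],[0,0,0]],
    [255,[0,0,6],[0,0,0]],
    [255,[0,0,4],[0,0,0]],
    [255,[0,0,2],[0,0,0]],
    [255,[0,0,1],[0,0,0]],
    [255,[0,0,0.7],[0,0,0]],
    [255,[0,0,0.4],[0,0,0]],
    [255,[0,0,0],[0,0,0]],
  ],
)

```text
time_s: 38.85
ee_pos: [458.3, -335.9, 56.7]
ee_rot: [-180.0, 0.0, 175.1]
force: [0.1, -0.0, -0.3]
gripper_width: 7.8
gripper_force: 20.0
```

Emit:
servo_tool(
  steps=[
    [255,[0,0,0.5],[0,0,0]],
    [255,[0,0,0],[0,0,0]],
    [200,[0,0,0],[0,0,0]],
    [100,[0,0,0],[0,0,0]],
    [0,[0,0,0],[0,0,0]],
    [0,[0,0,-5],[0,0,0]],
    [0,[0,0,-10],[0,0,0]],
    [0,[0,0,-20],[0,0,0]],
    [0,[0,0,-25],[0,0,0]],
    [0,[0,0,-15],[0,0,0]],
  ],
  squeeze=15,
)

```text
time_s: 39.85
ee_pos: [458.9, -336.5, 133.8]
ee_rot: [-179.9, 0.2, 175.1]
force: [0.7, -0.9, -0.1]
gripper_width: 69.0
gripper_force: 0.0
```

```bash
python3 - <<'E'
from h import *
s=state();print(s['ee_pos'],s['ee_rot'],s['gripper_width'])
rows((504.2,-161.5,100),174.8,7,(458.3,-335.9,131),175.1)
E
```

```text
[ 458.88975179 -336.53320032  133.7691639 ] [-1.79895705e+02  1.70097644e-01  1.75142064e+02] 69.03175712027549
per row mm 26.1 deg -0.04
[g,[-4.4, 25.4, 4.4],[0, 0, 0.0007]],[g,[-4.4, 25.4, 4.4],[0, 0, 0.0007]],[g,[-4.4, 25.4, 4.4],[0, 0, 0.0007]],[g,[-4.3, 25.4, 4.4],[0, 0, 0.0007]],[g,[-4.3, 25.4, 4.4],[0, 0, 0.0007]],[g,[-4.3, 25.4, 4.4],[0, 0, 0.0007]],[g,[-4.3, 25.4, 4.4],[0, 0, 0.0007]]
```

Emit:
servo_tool(
  steps=[
    [0,[-2,12.4,0],[0,0,0]],
    [0,[-4.4,25.4,4.4],[0,0,0.001]],
    [0,[-4.4,25.4,4.4],[0,0,0.001]],
    [0,[-4.4,25.4,4.4],[0,0,0.001]],
    [0,[-4.4,25.4,4.4],[0,0,0.001]],
    [0,[-4.4,25.4,4.4],[0,0,0.001]],
    [0,[-4.4,25.4,4.4],[0,0,0]],
    [0,[-2.3,13,4.4],[0,0,0]],
    [0,[0,0,0],[0,0,0]],
    [0,[0,0,0],[0,0,0]],
  ],
)

```text
time_s: 40.85
ee_pos: [504.1, -161.6, 100.0]
ee_rot: [-180.0, -0.0, 174.9]
force: [-0.3, -0.5, 0.6]
gripper_width: 90.8
gripper_force: 0.0
```

```bash
python3 - <<'E'
from h import *
s=state();print(s['ee_pos'],s['ee_rot'],s['gripper_width'])
rows((504.2,-161.5,32),174.8,6)
p=grab('top')
meas(p,'timer',(458,-337),45,20,60,32)
meas(p,'round',(458,-337),62,3.5,60,6)
p=grab('side')
meas(p,'timer',(456,-330),45,20,60,32)
meas(p,'box',(502,-158),45,20,40,33)
E
```

```text
[ 504.06511763 -161.58468048  100.04997363] [-1.79984231e+02 -2.44957988e-02  1.74898182e+02] 90.75060559389992
per row mm 11.3 deg -0.02
[g,[-0.0, 0.0, 11.3],[0, 0, 0.0003]],[g,[-0.0, 0.0, 11.3],[0, 0, 0.0003]],[g,[-0.0, 0.0, 11.3],[0, 0, 0.0003]],[g,[-0.0, 0.0, 11.3],[0, 0, 0.0003]],[g,[-0.0, 0.0, 11.3],[0, 0, 0.0003]],[g,[-0.0, 0.0, 11.3],[0, 0, 0.0003]]
timer 259 hullc [ 460.6 -335.3] rect [ 460.  -335.5] [57.3 58.2] 45.5
round 630 hullc [ 458.4 -336.9] rect [ 459.8 -336.7] [97.6 93.2] 0.2
timer 145 hullc [ 457.  -324.5] rect [ 454.8 -323.9] [58.4 79.3] 3.8
box 181 hullc [ 498.8 -150.1] rect [ 498.6 -150.2] [59.5 64.5] 82.6
```

Emit:
servo_tool(
  steps=[
    [0,[0,0,12],[0,0,0]],
    [0,[0,0,15],[0,0,0]],
    [0,[0,0,15],[0,0,0]],
    [0,[0,0,13],[0,0,0]],
    [0,[0,0,8],[0,0,0]],
    [0,[0,0,5],[0,0,0]],
    [0,[0,0,0],[0,0,0]],
    [60,[0,0,0],[0,0,0]],
    [120,[0,0,0],[0,0,0]],
    [200,[0,0,0],[0,0,0]],
  ],
)

```text
time_s: 41.95
ee_pos: [504.6, -161.6, 32.7]
ee_rot: [-180.0, 0.1, 174.9]
force: [0.7, 0.1, 0.2]
gripper_width: 70.4
gripper_force: 0.0
```

Emit:
servo_tool(
  steps=[
    [200,[0,0,0],[0,0,0]],
    [200,[0,0,0],[0,0,0]],
    [200,[0,0,0],[0,0,0]],
    [200,[0,0,0],[0,0,0]],
    [200,[0,0,0],[0,0,0]],
    [200,[0,0,0],[0,0,0]],
    [200,[0,0,0],[0,0,0]],
    [200,[0,0,0],[0,0,0]],
    [200,[0,0,0],[0,0,0]],
    [200,[0,0,0],[0,0,0]],
  ],
)

```text
time_s: 42.95
ee_pos: [504.3, -161.5, 32.3]
ee_rot: [180.0, 0.0, 174.9]
force: [-0.2, 1.1, 2.2]
gripper_width: 44.9
gripper_force: 15.0
```

Emit:
servo_tool(
  steps=[
    [200,[0,0,-2],[0,0,0]],
    [200,[0,0,-5],[0,0,0]],
    [200,[0,0,-10],[0,0,0]],
    [200,[0,0,-15],[0,0,0]],
    [200,[0,0,-18],[0,0,0]],
    [200,[0,0,-18],[0,0,0]],
    [200,[0,0,-15],[0,0,0]],
    [200,[0,0,-10],[0,0,0]],
    [200,[0,0,-3],[0,0,0]],
    [200,[0,0,0],[0,0,0]],
  ],
)

```text
time_s: 43.95
ee_pos: [504.2, -161.5, 128.6]
ee_rot: [-180.0, 0.0, 174.9]
force: [1.0, -0.5, -1.0]
gripper_width: 45.0
gripper_force: 15.0
```

```bash
python3 - <<'E'
from h import *
s=state();print(s['ee_pos'],s['ee_rot'],s['gripper_width'])
rows((430,80,130),184,8)
print();rows((447,339.7,110),192.5,8,(430,80,130),184)
p=grab('side');meas(p,'square',(444,341),74,3.2,10,6)
p=grab('top');meas(p,'square',(447,339),74,3.2,10,6)
E
```

```text
[ 504.24722572 -161.50126347  128.58657868] [-1.79997428e+02  3.74740595e-02  1.74853024e+02] 44.98932009171521
per row mm 31.6 deg 1.14
[g,[12.0, 29.2, -0.2],[0, 0, -0.02]],[g,[11.4, 29.5, -0.2],[0, 0, -0.02]],[g,[10.8, 29.7, -0.2],[0, 0, -0.02]],[g,[10.2, 29.9, -0.2],[0, 0, -0.02]],[g,[9.6, 30.1, -0.2],[0, 0, -0.02]],[g,[9.0, 30.3, -0.2],[0, 0, -0.02]],[g,[8.4, 30.5, -0.2],[0, 0, -0.02]],[g,[7.8, 30.6, -0.2],[0, 0, -0.02]]

per row mm 32.6 deg 1.06
[g,[-4.4, 32.2, 2.5],[0, 0, -0.0185]],[g,[-5.0, 32.1, 2.5],[0, 0, -0.0185]],[g,[-5.6, 32.1, 2.5],[0, 0, -0.0185]],[g,[-6.2, 31.9, 2.5],[0, 0, -0.0185]],[g,[-6.8, 31.8, 2.5],[0, 0, -0.0185]],[g,[-7.4, 31.7, 2.5],[0, 0, -0.0185]],[g,[-7.9, 31.5, 2.5],[0, 0, -0.0185]],[g,[-8.5, 31.4, 2.5],[0, 0, -0.0185]]
square 1273 hullc [443.7 341.8] rect [443.6 342. ] [ 99.7 100.4] 12.3
square 740 hullc [446.8 338. ] rect [447.1 338.2] [99.2 99.8] 13.0
```

Emit:
servo_tool(
  steps=[
    [200,[6,14.6,0],[0,0,-0.01]],
    [200,[11.7,29.3,-0.2],[0,0,-0.02]],
    [200,[11.1,29.6,-0.2],[0,0,-0.02]],
    [200,[10.5,29.8,-0.2],[0,0,-0.02]],
    [200,[9.9,30,-0.2],[0,0,-0.02]],
    [200,[9.3,30.2,-0.2],[0,0,-0.02]],
    [200,[8.7,30.4,-0.2],[0,0,-0.02]],
    [200,[8.1,30.6,-0.2],[0,0,-0.02]],
    [200,[3.9,15.3,0],[0,0,-0.01]],
    [200,[-3,25,0],[0,0,-0.018]],
  ],
)

```text
time_s: 45.05
ee_pos: [428.3, 106.2, 129.0]
ee_rot: [-180.0, -0.2, -174.9]
force: [0.5, 0.3, 0.1]
gripper_width: 44.8
gripper_force: 15.0
```

```bash
python3 - <<'E'
from h import *
s=state();print(s['ee_pos'],s['ee_rot'])
rows((447,339.5,100),192.5,9)
E
```

```text
[428.30923784 106.17468809 129.01708435] [-1.79984280e+02 -1.62014067e-01 -1.74865411e+02]
per row mm 26.2 deg 0.82
[g,[-4.4, 25.6, 3.2],[0, 0, -0.0143]],[g,[-4.8, 25.6, 3.2],[0, 0, -0.0143]],[g,[-5.1, 25.5, 3.2],[0, 0, -0.0143]],[g,[-5.5, 25.4, 3.2],[0, 0, -0.0143]],[g,[-5.8, 25.3, 3.2],[0, 0, -0.0143]],[g,[-6.2, 25.3, 3.2],[0, 0, -0.0143]],[g,[-6.6, 25.2, 3.2],[0, 0, -0.0143]],[g,[-6.9, 25.1, 3.2],[0, 0, -0.0143]],[g,[-7.3, 25.0, 3.2],[0, 0, -0.0143]]
```

Emit:
servo_tool(
  steps=[
    [200,[-4.4,25.6,3.2],[0,0,-0.0143]],
    [200,[-4.8,27.6,3.2],[0,0,-0.0143]],
    [200,[-5.1,29,3.2],[0,0,-0.0143]],
    [200,[-5.5,29,3.2],[0,0,-0.0143]],
    [200,[-5.8,29,3.2],[0,0,-0.0143]],
    [200,[-6.2,29,3.2],[0,0,-0.0143]],
    [200,[-6.6,27,3.2],[0,0,-0.0143]],
    [200,[-6.9,20,3.2],[0,0,-0.0143]],
    [200,[-7.3,12,3.2],[0,0,-0.0143]],
    [200,[0,0,0],[0,0,0]],
  ],
)

```text
time_s: 46.05
ee_pos: [450.9, 340.1, 100.1]
ee_rot: [-180.0, -0.0, -167.5]
force: [-0.1, -0.9, -1.2]
gripper_width: 44.5
gripper_force: 15.0
```

Emit:
servo_tool(
  steps=[
    [200,[0,0,5],[0,0,0]],
    [200,[0,0,10],[0,0,0]],
    [200,[0,0,10],[0,0,0]],
    [200,[0,0,10],[0,0,0]],
    [200,[0,0,5],[0,0,0]],
    [200,[0,0,0],[0,0,0]],
    [200,[0,0,0],[0,0,0]],
    [200,[0,0,0],[0,0,0]],
    [200,[0,0,0],[0,0,0]],
    [200,[0,0,0],[0,0,0]],
  ],
)

```text
time_s: 47.05
ee_pos: [451.0, 339.1, 61.2]
ee_rot: [180.0, 0.0, -167.6]
force: [-0.5, 0.3, -0.6]
gripper_width: 44.6
gripper_force: 15.0
```

```bash
python3 - <<'E'
from h import *
s=state();print(s['ee_pos'],s['ee_rot'])
rows((447,339.5,35.5),192.5,3)
E
```

```text
[450.96590254 339.09133545  61.19863286] [ 1.79979376e+02  3.60766254e-02 -1.67567854e+02]
per row mm 8.7 deg 0.02
[g,[1.3, 0.4, 8.6],[0, 0, -0.0004]],[g,[1.3, 0.4, 8.6],[0, 0, -0.0004]],[g,[1.3, 0.4, 8.6],[0, 0, -0.0004]]
```

Emit:
servo_tool(
  steps=[
    [200,[1.3,0.4,6],[0,0,0]],
    [200,[1.3,0.4,7],[0,0,0]],
    [200,[1.2,0.4,5],[0,0,0]],
    [200,[0,0,3],[0,0,0]],
    [200,[0,0,2],[0,0,0]],
    [200,[0,0,1.5],[0,0,0]],
    [200,[0,0,0.8],[0,0,0]],
    [200,[0,0,0.4],[0,0,0]],
    [200,[0,0,0.2],[0,0,0]],
    [200,[0,0,0],[0,0,0]],
  ],
)

```text
time_s: 48.05
ee_pos: [447.0, 339.3, 35.3]
ee_rot: [180.0, 0.0, -167.6]
force: [0.0, -0.2, 2.5]
gripper_width: 45.0
gripper_force: 15.0
```

Emit:
servo_tool(
  steps=[
    [150,[0,0,0],[0,0,0]],
    [80,[0,0,0],[0,0,0]],
    [0,[0,0,0],[0,0,0]],
    [0,[0,0,0],[0,0,0]],
    [0,[0,0,-5],[0,0,0]],
    [0,[0,0,-15],[0,0,0]],
    [0,[0,0,-25],[0,0,0]],
    [0,[0,0,-30],[0,0,0]],
    [0,[0,0,-30],[0,0,0]],
    [0,[0,0,-20],[0,0,0]],
  ],
)

```text
time_s: 49.05
ee_pos: [447.5, 339.7, 162.6]
ee_rot: [179.9, 0.2, -167.6]
force: [-0.5, 0.4, -0.4]
gripper_width: 90.8
gripper_force: 0.0
```

Emit:
servo_tool(
  steps=[
    [0,[30,-20,-5],[0,0,0]],
    [0,[30,-20,-5],[0,0,0]],
    [0,[30,-20,-5],[0,0,0]],
    [0,[15,-20,0],[0,0,0]],
    [0,[0,-20,0],[0,0,0]],
    [0,[0,-20,0],[0,0,0]],
    [0,[0,-10,0],[0,0,0]],
    [0,[0,0,0],[0,0,0]],
    [0,[0,0,0],[0,0,0]],
    [0,[0,0,0],[0,0,0]],
  ],
)

```text
time_s: 50.05
ee_pos: [372.4, 190.4, 174.9]
ee_rot: [180.0, 0.0, -167.5]
force: [0.0, 0.5, 0.1]
gripper_width: 91.4
gripper_force: 0.0
```

```bash
python3 - <<'E'
from h import *
s=state();print(s['ee_pos'],s['force'])
p=grab('top')
meas(p,'timer',(458,-337),45,20,60,32);meas(p,'round',(458,-337),62,3.5,60,6)
meas(p,'box',(447,339),45,25,60,36);meas(p,'square',(447,339),74,3.5,60,6)
meas(p,'boards',(494,180),45,11,25,16);meas(p,'cup',(471,-11),45,28,50,38)
im=p['color'][:,:,::-1]
cv2.imwrite('pics/final.png',cv2.resize(im[160:220,85:325],None,fx=3.3,fy=3.3,interpolation=cv2.INTER_CUBIC))
p=grab('side');meas(p,'box',(444,342),48,31,60,36);meas(p,'boards',(492,183),45,11,25,16)
E
```

```text
[372.38169341 190.40010238 174.93332861] [0.00273713 0.48458241 0.11765449]
timer 259 hullc [ 459.9 -334.8] rect [ 460.  -335.5] [57.3 58.2] 45.5
round 615 hullc [ 458.  -336.3] rect [ 458.2 -336. ] [94.4 94.9] 78.1Traceback (most recent call last):
  File "<stdin>", line 5, in <module>
  File "h.py", line 40, in meas
    m=comp(cv2.medianBlur(m.astype(np.uint8),3))
  File "h.py", line 36, in comp
    return l==1+np.argmax(s[1:,4])
                ~~~~~~~~~^^^^^^^^^
    return _wrapfunc(a, 'argmax', axis=axis, out=out, **kwds)
    return bound(*args, **kwds)
ValueError: attempt to get argmax of an empty sequence
```

The arm still hides the box from the top camera, so I move it aside.

Emit:
servo_tool(
  steps=[
    [0,[0,-20,0],[0,0,0]],
    [0,[5,-35,0],[0,0,0]],
    [0,[5,-35,0],[0,0,0]],
    [0,[5,-35,0],[0,0,0]],
    [0,[5,-35,0],[0,0,0]],
    [0,[5,-35,0],[0,0,0]],
    [0,[5,-35,0],[0,0,0]],
    [0,[0,-20,0],[0,0,0]],
    [0,[0,0,0],[0,0,0]],
    [0,[0,0,0],[0,0,0]],
  ],
)

```text
time_s: 51.1
ee_pos: [396.8, -60.4, 174.8]
ee_rot: [179.9, -0.0, -167.6]
force: [1.0, 1.0, 0.7]
gripper_width: 91.0
gripper_force: 0.0
```

```bash
python3 - <<'E'
from h import *
s=state();print(s['ee_pos'],s['force'])
def M(*a):
    try: meas(*a)
    except ValueError: print(a[1],'none')
p=grab('top')
im=p['color'][:,:,::-1]
cv2.imwrite('pics/final.png',cv2.resize(im[160:220,85:325],None,fx=3.3,fy=3.3,interpolation=cv2.INTER_CUBIC))
M(p,'box',(447,339),45,25,60,36);M(p,'square',(447,339),74,3.5,60,6)
M(p,'boards',(494,180),45,11,25,16);M(p,'cup',(471,-11),45,28,50,38)
p=grab('side');M(p,'box',(444,342),48,31,60,36);M(p,'boards',(492,183),45,11,25,16)
E
```

```text
[396.81033565 -60.42584992 174.75292958] [0.97107865 1.03833856 0.71192568]
box 236 hullc [446. 336.] rect [446.5 335.9] [60.7 47.6] 13.3
square 760 hullc [446.  338.1] rect [445.6 337.6] [100.6 101.6] 11.1
boards 206 hullc [495.  179.6] rect [494.7 180. ] [62.5 40.8] 78.1
cup none
box 352 hullc [442.8 343.1] rect [443.3 342.9] [59.3 47.8] 12.6
boards 248 hullc [492.2 184.8] rect [492.1 185. ] [64.5 44. ] 75.5
```

View pics/final.png

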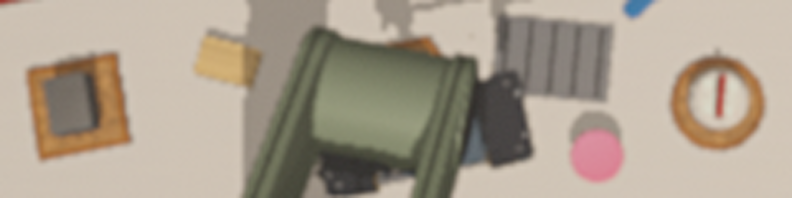

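The picture shows:
- The box is centred on the square coaster at (75,103).
- The boards are stacked at (228,60).
- The mat is bare at (555,57).
- The timer is on the round coaster at (718,100).
- The arm hides the cup, which the last top-camera readings put centred on the hex coaster.

Everything is within about 2–3 mm, so I hand in.

```bash
python3 -c "
from workcell import ticket
print(ticket.job_done())"
```

```text
the job is handed in; nothing more can be done
None
```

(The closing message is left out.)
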